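# Fit a fresh filter in the bench dust extractor

## Robot

A 6-joint arm with a two-finger parallel gripper is mounted at the origin on the work surface. World frame = base frame: x ahead of the robot, y to its left, z up, the work surface at z = 0. Lengths are in m, angles in rad, forces in N, time in s.
With the tool pointing down it reaches from about 0.35 to 0.775 m from the base axis. Payload 5.5 kg.
Tool frame: the origin (TCP) lies midway between the tips of the shut fingers; the grasp point (between the pads) lies 19 mm behind it; z points along the fingers, y is the line along which they close (so a half turn about z gives the same grasp; the last joint's range is limited). The gripper opens to 85 mm and grips with 20 to 120 N. Pads are 22 mm wide; open, the fingers measure 114 mm over their backs; the gripper's body (76 mm by 85 mm) begins 54 mm behind the grasp point. The pads swing forward as they close: fully open they stand 13 mm farther back than shut.
Start: joints at [-1.257, 0.313, 0.046, 1.304, 0, 1.431], TCP at [0.252, -0.517, 0.231] pointing down, gripper open.
Joint ranges: [-2.76, 2.76], [-0.86, 1.69], [-1.03, 1.26], [-2.2, 2.34], [-1.47, 1.5], [-3.14, 3.14]. Speed limits (rad/s): [2.57, 2.57, 3.14, 3.14, 3.14, 3.14].

## Interface

Orientations are given as a unit quaternion [w, x, y, z].
In Python, from workcell import env gives the robot as it stands. The module is installed in compiled form; this text tells all that it offers.
- The arm moves only by the tool servo_tool, never from a script. Its argument "increments" is a list of rows, each an object of numbers: "grip": the closure, from 0 (fully open) to 1 (shut); "x", "y", "z": the shift along the tool's x, y, z in mm; "roll": the turn about the tool's z in degrees. In form: [{"grip": .., "x": .., "y": .., "z": .., "roll": ..}, ...]. A call has 1 to 5 rows; each row shifts and turns the commanded pose from where the row before left it, along the tool's axes as they then stand; what a row does not reach is not made up. A row lasts 1/12 s, in which the tool goes at most 41.7 mm and 7.16 degrees, less where a joint would pass 70% of its speed; a pose out of reach is approached as far as the arm can. A call is refused whole if a number of a shift passes 41.7 or a number of a turn 7.16, either way. A call with a gripper value outside its range is refused whole. The fingers move at their own pace and stop on an object; "grip_force" is the grip in N (left out, the last holds). Time passes only in rows, so rows that do not move let the fingers close. It gives the time, the measured TCP pose, the force, the opening and the grip force at its end, in the units of the state.
- env.get_state(): the state, without advancing time (a new reading comes with each control period).
- env.read_camera(name): name is "scene" or "top"; returns the picture (384x512x3 uint8, red, green, blue); there is no depth.
- env.get_calibration(name): a dict with "vertical_fov" (degrees; the focal length in pixels is half the picture's height over the tangent of half this angle, whatever the lens; pixels are square), "cx", "cy" (the principal point, pixels), "rvec" (rotation vector, rad) and "tvec" (3), from world to camera coordinates, as OpenCV has them. Camera axes: x right, y down, z forward; pixel columns grow to the right and rows downward; lengths in m; the calibration is good to about 2 mm. A picture is of the moment at which its call begins. get_calibration takes no time and is no camera call.
- env.hand_in(): hands the job in; it is judged then, once.
The state is a dict: "clock": time; "joint_pos": joint angles; "qvel": joint speeds; "tau": joint torques, N m; "tcp_pos": TCP position; "orientation": TCP orientation; "wrist_force": force on the tool from outside, world axes, zero at the start; "ft_torque": the same for the moment, N m; "finger_gap": finger opening in m; "grip_force": force on a finger pad.
Only numpy, scipy, OpenCV 4.12 (cv2) and the standard library are available. Lean on these libraries where they do the work, as an engineer would, in place of code of your own. Each camera call takes 0.05 s, during which the arm holds its last target. There are 200 camera calls.

## Task

Fit the fresh blue-framed filter in the red dust extractor: draw it out of the storage sleeve by the end that sticks out, lay it flat on the bench clear of the sleeve and let go, then take it again by its black handle. With the handle end raised, hook its tongue under the yellow lip of the tray, swing the handle end down until the filter lies flat and fully home, and turn the yellow catch all the way shut across it. Leave the other things on the bench where they are, and let go of everything at the end.

Things in the scene. Friction and masses are not known exactly. Their poses are not given: they have to be found in the camera images.
- filter_center (a point): Fresh filter, blue frame, white pleats, 0.25 kg. Point: middle of its 180 x 56 x 30 outline, 15 mm above the underside. +x towards the handle end, z up. Body: x -66 to +90, 56 wide, 30 high; a tongue at the -x end. It starts on the bench, handle end in the sleeve, tongue and about 74 mm of body sticking out, where it can be pinched across its 56 mm width.
- filter_tongue (a point): Tip of the filter's tongue: middle of the end edge, 3 mm above the underside, 90 mm from the filter's middle towards -x. The tongue is 24 long (x -90 to -66), 56 wide, 6 thick, its underside level with the body's.
- filter_handle (a point): Middle of the black handle rib on top of the filter: 36 mm from the filter's middle towards +x, 44 mm above the underside. Rib 36 long (x 18 to 54), 14 thick in y, 28 high (30 to 58 above the underside).
- sleeve_mouth (a point): Storage sleeve, fixed: wooden tunnel with a green roof. Point: middle of its mouth at bench height; it opens to its own -x and the filter is drawn out that way by 85 mm or more. 66 wide and 63 high inside, 89 deep; 78 wide outside, roof top 67 above the bench. The bench is its floor.
- seat (a point): Filter tray on the red dust extractor (fixed, 112 wide). Point: on the tray floor, 45 mm above the bench, where the middle of the filter's underside comes to lie; a seated filter's axes match these (-x to the lip, z up). Side guides: inner faces at y = +/-32, 14 high (19 beside the lip). A hose stub sticks 30 mm out of the -x end, below the tray.
- lip (a point): Middle of the lower edge of the yellow lip: seat x = -80, 13 mm above the tray floor. The lip is 80 wide, 6 thick and reaches back to the end wall at seat x = -92; the seated tongue lies under it. The tongue goes in with the handle end raised 15 to 20 degrees.
- far_stop (a point): Middle of the top of the tray's far stop, a bar 12 mm high whose inner face is at seat x = +95. It leaves no room to lay the filter in flat and then slide it under the lip.
- catch (a joint): Yellow swivel catch. 0 = shut: its bar (6 thick, 14 wide, underside 33 above the tray floor) lies across the filter's handle end towards the seat's -y; 1.57 = open, pointing to the seat's +x. Pivot upright at seat x = 80, y = 46; range 0 to 2.2 rad, anticlockwise from above as it opens. Light friction, about 1 N at the knob; stays where it is left.
- catch_knob (a point): Middle of the black upright knob on the catch: 16 dia, 30 high (39 to 69 above the tray floor; this point is 54 above it), 50 mm from the pivot. At joint value q it stands at seat x = 80 + 50 sin q, y = 46 - 50 cos q (mm).
- spent_filter: Spent filter, same shape as the fresh one but grey frame with brown pleats, lying on the bench at the back; leave it. Origin: centre of its underside.
- jar: Small jar 52 dia x 60 with orange cap; leave it. Origin: centre of its underside.
- spray: White bottle 62 dia x 170, red cap; leave it. Origin: centre of its underside.
- respirator: Red respirator disc 72 dia x 34; leave it. Origin: centre of its underside.
- screwdriver: Screwdriver lying on the bench; leave it. Origin: centre of its underside.
- brush: Brush lying on the bench; leave it. Origin: centre of its underside.
- tape: Yellow tape measure 66 x 36 x 62; leave it. Origin: centre of its underside.
Mind the look-alikes: they are no part of the job. What is shaped like the part that bears filter_center but turquoise is not meant.

How it is judged:
By the outcome, as a careful person would: the job done as asked, in the order asked, and still so for the second after the job is handed in, with the robot touching nothing.
It also fails if it takes over 72 s, if anything falls off the work surface, if the arm or the gripper's body presses on something with over 40 N, if the wrist force passes 120 N, or if a joint passes its speed limit or range.

## Working session

There is one attempt and no reset: what is moved stays moved. The work goes in short steps, Python scripts to look and compute and a tool call to move; the robot and the scene stay as the last step left them, time stands still between calls to the robot, and variables do not carry over. Pictures are saved under pics/ and viewed, at most 10 in all, crops included, and the job is handed in when it is done.

Besides the shell and the picture viewer there is one more tool, called after ">>>" as a command line: name --argument value ..., lists and objects as JSON in quotes. servo_tool: Moves the arm, as the interface text tells. Its arguments: {"type":"object","properties":{"increments":{"type":"array"},"grip_force":{"type":"number"}},"required":["increments"]}

```bash
mkdir -p pics
cat > h.py <<'E'
from workcell import env
import numpy as np, cv2
def cal(n):
    c=env.get_calibration(n); f=192/np.tan(np.radians(c["vertical_fov"])/2)
    K=np.array([[f,0,c["cx"]],[0,f,c["cy"]],[0,0,1]]); R=cv2.Rodrigues(np.array(c["rvec"],float))[0]
    return K,R,np.array(c["tvec"],float).ravel()
def ray(n,u,v,z):
    K,R,t=cal(n); d=R.T@np.linalg.inv(K)@[u,v,1]; o=-R.T@t
    return o+d*(z-o[2])/d[2]
def proj(n,p):
    K,R,t=cal(n); q=K@(R@np.array(p,float)+t); return q[:2]/q[2]
def snap(n,name,crop=None,s=1):
    im=env.read_camera(n)[:,:,::-1]
    cv2.imwrite(f"pics/{name}_raw.png",im)
    if crop: u0,v0,u1,v1=crop; im=im[v0:v1,u0:u1]
    if s!=1: im=cv2.resize(im,None,fx=s,fy=s,interpolation=cv2.INTER_CUBIC)
    cv2.imwrite(f"pics/{name}.png",im)
E
python3 - <<'E'
from h import *
snap("top","top0",None,1.5); snap("scene","sc0",None,1.5)
for n in("top","scene"): K,R,t=cal(n); print(n,K[0,0],-R.T@t,R[2])
print(env.get_state())
print(env.get_calibration("top"))
E
```

```text
top 481.8843831621691 [ 3.80436914e-01 -7.97094483e-04  1.66570478e+00] [ 0.07256082  0.002204   -0.99736155]
scene 384.45071062979144 [ 1.54194852 -0.06963016  0.83843786] [-0.80858878  0.06111999 -0.58519103]
{'clock': 0.1, 'joint_pos': array([-1.25660068e+00,  3.13936815e-01,  4.50853642e-02,  1.30363976e+00,
       -1.09662290e-05,  1.43120780e+00]), 'qvel': array([-0.00129528, -0.00229731, -0.0005745 , -0.00149131, -0.00099272,
        0.0002036 ]), 'tau': array([ 3.08423259e-03, -4.81727028e+01,  2.99241507e+01,  1.28586733e-02,
       -8.47670435e-05, -1.83579232e-06]), 'tcp_pos': array([ 0.25190827, -0.51635216,  0.23048857]), 'orientation': array([-8.43733846e-04,  9.74369876e-01,  2.24950278e-01, -7.93527620e-05]), 'wrist_force': array([ 0.16585487, -0.07476482, -0.10795709]), 'ft_torque': array([-0.02724895, -0.0063526 , -0.01184338]), 'grip_force': 0.0, 'finger_gap': 0.08501677960527533}
{'vertical_fov': 43.4482169971717, 'cx': 257.1101353487471, 'cy': 188.48158597071838, 'rvec': array([ 2.17173164, -2.19456228,  0.0764738 ]), 'tvec': array([0.00807533, 0.50024196, 1.63370685])}
```

View pics/top0.png

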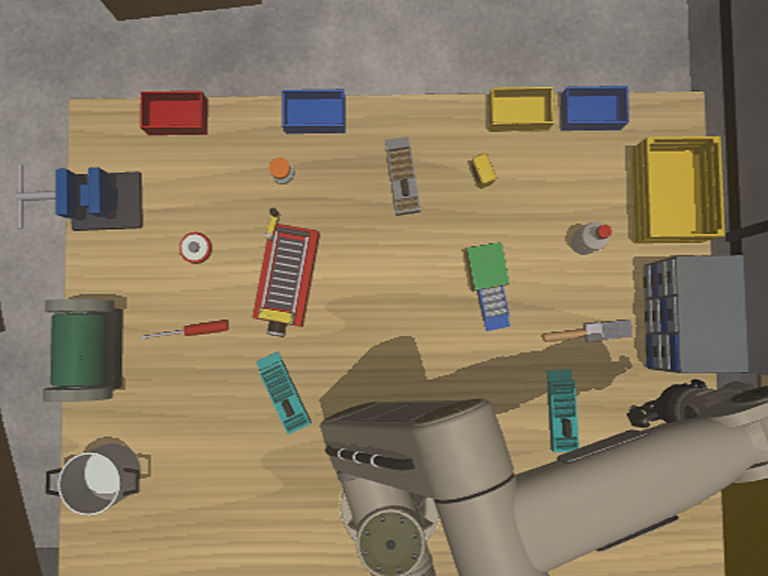

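View pics/sc0.png

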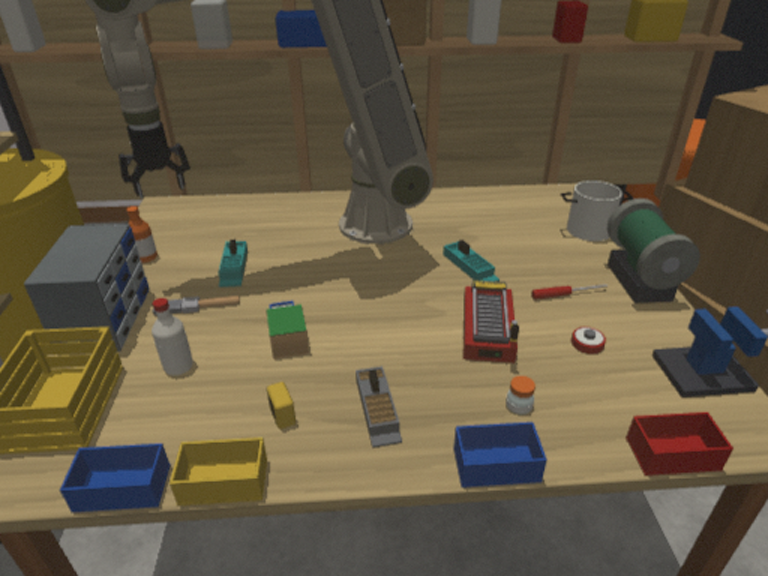

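Candidates: the turquoise decoys are at top px (189,261) and (375,273), and the grey spent filter is at (268,117). The blue-framed one, half inside the green-roofed sleeve, is at (330,205), so I choose that. The extractor is at (190,183), with its lip at (183,211) towards the robot and the catch at about (181,145), open. Next I check it in close crops.

Run:
```python
from h import *
im=cv2.imread("pics/top0_raw.png")
a=cv2.resize(im[155:225,300:350],None,fx=8,fy=8,interpolation=cv2.INTER_CUBIC)
b=cv2.resize(im[135:230,160:220],None,fx=6,fy=6,interpolation=cv2.INTER_CUBIC)
H=max(a.shape[0],b.shape[0]); 
c=np.zeros((H,a.shape[1]+b.shape[1],3),np.uint8); c[:a.shape[0],:a.shape[1]]=a; c[:b.shape[0],a.shape[1]:]=b
cv2.imwrite("pics/crop1.png",c); print(c.shape)
```

```text
(570, 760, 3)
```

View pics/crop1.png

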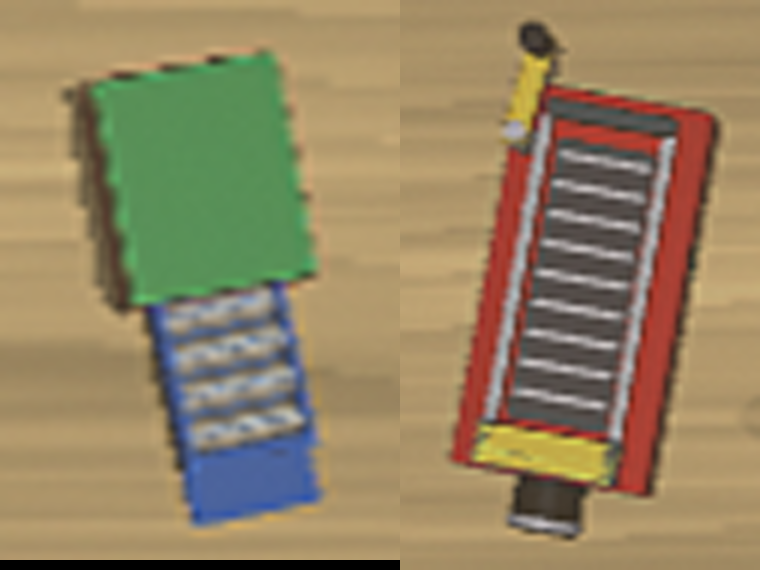

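```bash
cat > m.py <<'E'
from h import *
A=lambda U,V,z:ray("top",(U+.5)/8-.5+300,(V+.5)/8-.5+155,z)
B=lambda U,V,z:ray("top",(U-400+.5)/6-.5+160,(V+.5)/6-.5+135,z)
def ps(k,p): print(k,np.round(p*1000,1))
def fit(mod,wor):  # 2D rigid model->world
    m=np.array(mod,float);w=np.array(wor)[:,:2];mc,wc=m.mean(0),w.mean(0);a=m-mc;b=w-wc
    th=np.arctan2((a[:,0]*b[:,1]-a[:,1]*b[:,0]).sum(),(a*b).sum());c,s=np.cos(th),np.sin(th);R=np.array([[c,-s],[s,c]])
    t=wc-R@mc; print("th",np.degrees(th),"t",t*1000,"res",np.round((m@R.T+t-w)*1000,1).tolist()); return th,t
E
python3 - <<'E'
from m import *
print("sleeve (mouth origin)")
fit([[.089,.039],[.089,-.039],[0,-.039],[0,.039]],[A(92,83,.067),A(270,52,.067),A(313,272,.067),A(130,303,.067)])
print("filter tip corners"); L=A(193,523,.006);Rr=A(320,498,.006);ps("tip mid",(L+Rr)/2);print(np.linalg.norm(L-Rr)); d=L-Rr; print("axis deg",np.degrees(np.arctan2(-d[0],d[1])))
print("seat")
w=[B(483,422,.064),B(620,447,.064),B(612,487,.064),B(472,460,.064),B(548,112,.057),B(674,134,.057),B(537,36,.114),B(513,130,.088)]
fit([[-.08,.04],[-.08,-.04],[-.092,-.04],[-.092,.04],[.095,.032],[.095,-.032],[.13,.046],[.08,.046]],w)
fit([[-.08,.04],[-.08,-.04],[-.092,-.04],[-.092,.04],[.095,.032],[.095,-.032]],w[:6])
E
```

```text
sleeve (mouth origin)
th 9.19941824964797 t [ 489.71585599 -229.96246074] res [[-2.3, 0.9], [-2.0, -1.6], [2.3, 0.0], [2.0, 0.7]]
filter tip corners
tip mid [ 395.5 -252.1    6. ]
0.05568646970602693
axis deg 10.50240127734696
seat
th -11.321936797054692 t [514.57468797 229.28614209] res [[-1.1, 2.5], [-2.2, 0.1], [8.1, -2.0], [8.1, -1.1], [-5.0, -4.8], [-4.3, 3.1], [-1.1, 4.8], [-2.6, -2.6]]
th -10.723294970422492 t [514.02084919 229.92279017] res [[-2.2, 2.4], [-2.5, -0.2], [7.8, -2.4], [7.0, -1.4], [-5.7, -3.1], [-4.4, 4.7]]
```

Run:
```python
from m import *
w=[B(483,422,.064),B(620,447,.064),B(549,118,.057),B(674,136,.057),B(537,36,.114)]
th,t=fit([[-.08,.04],[-.08,-.04],[.095,.032],[.095,-.032],[.13,.046]],w)
for a,b in(((550,115),(497,420)),((665,140),(610,440))):
    d=B(*a,.059)-B(*b,.059); print("guide",np.degrees(np.arctan2(d[1],d[0])),np.linalg.norm(d))
def W(x,y,z): c,s=np.cos(th),np.sin(th); return [t[0]+c*x-s*y,t[1]+s*x+c*y,.045+z]
out=[]
for n,f,(u0,v0,u1,v1),k in(("top","top0",(160,135,220,230),6),("scene","sc0",(300,180,352,247),8)):
    im=cv2.resize(cv2.imread(f"pics/{f}_raw.png")[v0:v1,u0:u1],None,fx=k,fy=k,interpolation=cv2.INTER_CUBIC)
    def ln(p,q,col): 
        P=[tuple(int(round(e)) for e in (proj(n,W(*r))-[u0,v0]+.5)*k-.5) for r in(p,q)]; cv2.line(im,*P,col,1)
    ln((-.08,.04,.019),(-.08,-.04,.019),(255,0,255)); ln((.095,.032,.012),(.095,-.032,.012),(255,0,255))
    for y in(.032,-.032): ln((-.08,y,.014),(.095,y,.014),(255,0,255))
    ln((.08,.046,.039),(.13,.046,.039),(255,255,0)); ln((.13,.046,.039),(.13,.046,.069),(255,255,0))
    out.append(im)
H=max(o.shape[0] for o in out); out=[cv2.copyMakeBorder(o,0,H-o.shape[0],0,0,cv2.BORDER_CONSTANT) for o in out]
c=np.hstack(out); cv2.imwrite("pics/ov.png",c); print(c.shape)
```

```text
th -11.30213474395896 t [516.40499211 228.00437398] res [[0.7, 1.2], [-0.3, -1.3], [0.2, -5.5], [-1.4, 1.9], [0.8, 3.6]]
guide -9.77108852342358 0.17315940836712962
guide -10.466191973030671 0.1704545186692321
(570, 776, 3)
```

View pics/ov.png

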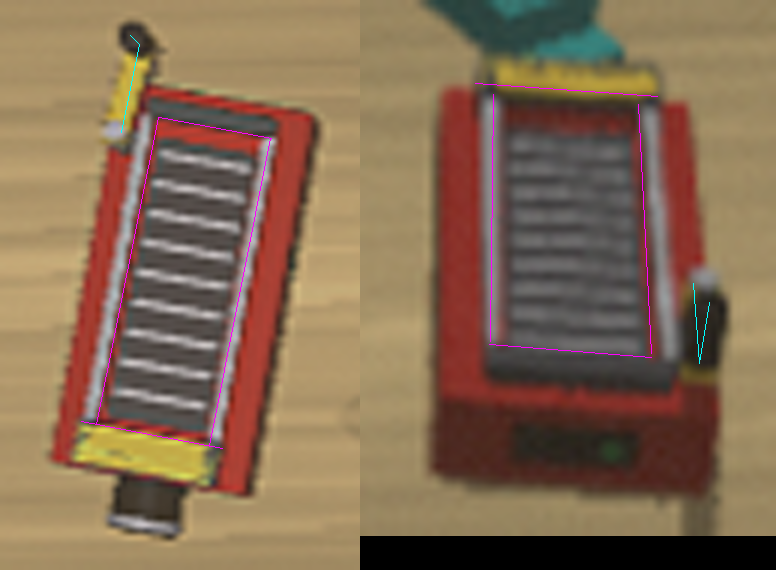

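The top overlay nearly matches: the lip edge is right and the angle should be nearer -10.3°. In the scene view the real tray sits slightly to the right (+y) of the overlay, so I refit with both cameras.

Run:
```python
from m import *
from scipy.optimize import least_squares
tp=lambda U,V:((U+.5)/6-.5+160,(V+.5)/6-.5+135)
sc=lambda U,V:((U-360+.5)/8-.5+300,(V+.5)/8-.5+180)
pts=[((-.08,.04,.019),"top",tp(83,423)),((-.08,-.04,.019),"top",tp(220,447)),((.095,.032,.014),"top",tp(152,116)),((.095,-.032,.014),"top",tp(268,136)),((-.08,.032,.014),"top",tp(99,420)),((-.08,-.032,.014),"top",tp(209,440)),((.13,.046,.069),"top",tp(134,36)),
((-.08,.04,.013),"scene",sc(655,98)),((-.08,-.04,.013),"scene",sc(497,93)),((.095,.032,.014),"scene",sc(663,350)),((.095,-.032,.014),"scene",sc(493,342)),((.13,.046,.069),"scene",sc(708,288))]
def res(p,cams=("top","scene")):
    c,s=np.cos(p[2]),np.sin(p[2]); r=[]
    for (x,y,z),n,uv in pts:
        if n in cams: r+=list(proj(n,[p[0]+c*x-s*y,p[1]+s*x+c*y,.045+z])-uv)
    return np.array(r)
for cams in(("top",),("scene",),("top","scene")):
    o=least_squares(res,[.516,.228,-.19],args=(cams,),loss="soft_l1"); print(cams,o.x[:2]*1000,np.degrees(o.x[2])); 
print(np.round(res(o.x),1))
x,y,th=o.x
# grasp plan
p0=np.array([395.5,-252.1]); a=np.radians(9.8); ax=np.array([np.cos(a),np.sin(a)])
print("filter centre",p0+90*ax,"pinch x=-35:",p0+55*ax)
```

```text
('top',) [517.12172549 228.21560091] -10.978760782918405
('scene',) [513.15328121 231.38380088] -11.691672245488
('top', 'scene') [516.49694673 228.80916591] -11.004723811773724
[-0.5 -0.3  0.3  0.   0.6  0.2  0.   0.2 -0.6  0.7 -0.1  0.8 -1.1 -0.2
  0.2  1.1 -2.7  0.2 -1.   0.4 -0.  -0.1  0.6  1.7]
filter centre [ 484.18671086 -236.78114508] pinch x=-35: [ 449.69743442 -242.73847755]
```

>>> servo_tool --increments '[{"grip": 0,"x": 0,"y": 0,"z": 0,"roll": -7},{"grip": 0,"x": 0,"y": 0,"z": 0,"roll": -7},{"grip": 0,"x": 0,"y": 0,"z": 0,"roll": -7}]'

```text
clock: 0.35
tcp_pos: [0.252, -0.5165, 0.2307]
orientation: [-0.001, 0.916, 0.402, 0.0]
wrist_force: [-0.2, 1.0, -0.0]
finger_gap: 0.0854
grip_force: 0.0
```

```bash
cat > st.py <<'E'
from h import *
from scipy.spatial.transform import Rotation as Ro
import sys
s=env.get_state(); q=s["orientation"]; R=Ro.from_quat([q[1],q[2],q[3],q[0]]).as_matrix()
ph=np.degrees(np.arctan2(R[1,0],R[0,0]))
print("t",round(s["clock"],2),"tcp",np.round(s["tcp_pos"]*1000,1),"phi",round(ph,1),"q",np.round(s["joint_pos"],2),"gap",round(s["finger_gap"]*1000,1),"F",np.round(s["wrist_force"],1),"gf",s["grip_force"])
if len(sys.argv)>4:
    g=np.array([float(a) for a in sys.argv[1:4]]); f=float(sys.argv[4])
    print("roll first",round((ph-f+180)%360-180,1))
    c,sn=np.cos(np.radians(f)),np.sin(np.radians(f)); d=g-s["tcp_pos"]*1000
    print("then tool shift", np.round([c*d[0]+sn*d[1], sn*d[0]-c*d[1], -d[2]],1))
E
python3 st.py 450 -243 100 -170
```

```text
t 0.35 tcp [ 252.  -516.5  230.7] phi 47.3 q [-1.26  0.31  0.05  1.3  -0.    1.06] gap 85.4 F [-0.2  1.  -0. ] gf 0.0
roll first -142.7
then tool shift [-242.5  235.   130.7]
```

>>> servo_tool --increments '[{"grip": 0,"x": 0,"y": 0,"z": 0,"roll": -7.1},{"grip": 0,"x": 0,"y": 0,"z": 0,"roll": -7.1},{"grip": 0,"x": 0,"y": 0,"z": 0,"roll": -7.1},{"grip": 0,"x": 0,"y": 0,"z": 0,"roll": -7.1},{"grip": 0,"x": 0,"y": 0,"z": 0,"roll": -7.1}]'

```text
clock: 0.77
tcp_pos: [0.252, -0.5165, 0.2308]
orientation: [-0.0, 0.75, 0.662, 0.0]
wrist_force: [-0.1, -0.7, -0.9]
finger_gap: 0.0859
grip_force: 0.0
```

>>> servo_tool --increments '[{"grip": 0,"x": 0,"y": 0,"z": 0,"roll": -7.1},{"grip": 0,"x": 0,"y": 0,"z": 0,"roll": -7.1},{"grip": 0,"x": 0,"y": 0,"z": 0,"roll": -7.1},{"grip": 0,"x": 0,"y": 0,"z": 0,"roll": -7.1},{"grip": 0,"x": 0,"y": 0,"z": 0,"roll": -7.1}]'

```text
clock: 1.18
tcp_pos: [0.252, -0.5165, 0.2308]
orientation: [-0.0, 0.512, 0.859, 0.0]
wrist_force: [-0.3, -0.5, -0.6]
finger_gap: 0.0857
grip_force: 0.0
```

>>> servo_tool --increments '[{"grip": 0,"x": 0,"y": 0,"z": 0,"roll": -7.1},{"grip": 0,"x": 0,"y": 0,"z": 0,"roll": -7.1},{"grip": 0,"x": 0,"y": 0,"z": 0,"roll": -7.1},{"grip": 0,"x": 0,"y": 0,"z": 0,"roll": -7.1},{"grip": 0,"x": 0,"y": 0,"z": 0,"roll": -7.1}]'

```text
clock: 1.6
tcp_pos: [0.2519, -0.5165, 0.2308]
orientation: [-0.0, 0.226, 0.974, 0.0]
wrist_force: [0.1, 1.2, 0.6]
finger_gap: 0.0853
grip_force: 0.0
```

>>> servo_tool --increments '[{"grip": 0,"x": 0,"y": 0,"z": 0,"roll": -7.1},{"grip": 0,"x": 0,"y": 0,"z": 0,"roll": -7.1},{"grip": 0,"x": 0,"y": 0,"z": 0,"roll": -7.1},{"grip": 0,"x": 0,"y": 0,"z": 0,"roll": -7.1},{"grip": 0,"x": 0,"y": 0,"z": 0,"roll": -7.1}]'

```text
clock: 2.02
tcp_pos: [0.252, -0.5165, 0.2307]
orientation: [-0.0, -0.082, 0.997, 0.001]
wrist_force: [-0.4, -0.8, 0.6]
finger_gap: 0.0852
grip_force: 0.0
```

>>> servo_tool --increments '[{"grip": 0,"x": -30,"y": 28,"z": 8,"roll": 0},{"grip": 0,"x": -30,"y": 28,"z": 8,"roll": 0},{"grip": 0,"x": -30,"y": 28,"z": 8,"roll": 0},{"grip": 0,"x": -30,"y": 28,"z": 8,"roll": 0},{"grip": 0,"x": -30,"y": 28,"z": 8,"roll": 0}]'

```text
clock: 2.43
tcp_pos: [0.3784, -0.3539, 0.1907]
orientation: [-0.0, -0.078, 0.997, 0.0]
wrist_force: [0.8, -1.1, 0.4]
finger_gap: 0.0853
grip_force: 0.0
```

```bash
python3 st.py 450 -243 70 -170
```

```text
t 2.43 tcp [ 378.4 -353.9  190.7] phi -171.0 q [-0.91  0.22 -0.18  1.17  0.   -1.06] gap 85.3 F [ 0.8 -1.1  0.4] gf 0.0
roll first -1.0
then tool shift [-89.8  96.8 120.7]
```

>>> servo_tool --increments '[{"grip": 0,"x": -30,"y": 32,"z": 25,"roll": -1},{"grip": 0,"x": -30,"y": 32,"z": 25,"roll": 0},{"grip": 0,"x": -30,"y": 32,"z": 25,"roll": 0},{"grip": 0,"x": 0,"y": 0,"z": 25,"roll": 0},{"grip": 0,"x": 0,"y": 0,"z": 0,"roll": 0}]'

```text
clock: 2.85
tcp_pos: [0.4359, -0.2608, 0.1001]
orientation: [-0.003, -0.089, 0.996, 0.003]
wrist_force: [-0.9, -0.3, -0.1]
finger_gap: 0.0859
grip_force: 0.0
```

```bash
python3 st.py 450 -243 5 -170; python3 -c "
from h import *
snap('top','top1',(295,150,355,225),6); snap('scene','sc1',(150,160,230,250),6)
a=cv2.imread('pics/top1.png');b=cv2.imread('pics/sc1.png')
a=cv2.copyMakeBorder(a,0,540-a.shape[0],0,0,cv2.BORDER_CONSTANT);cv2.imwrite('pics/c1.png',np.hstack([a,b[:,:430]]))
print(proj('top',env.get_state()['tcp_pos']))"
```

```text
t 2.85 tcp [ 435.9 -260.8  100.1] phi -169.8 q [-0.7   0.27 -0.35  0.96 -0.   -0.88] gap 85.9 F [-0.9 -0.3 -0.1] gf 0.0
roll first 0.2
then tool shift [-17.   15.1  95.1]
[339.72982088 205.15935874]
```

View pics/c1.png

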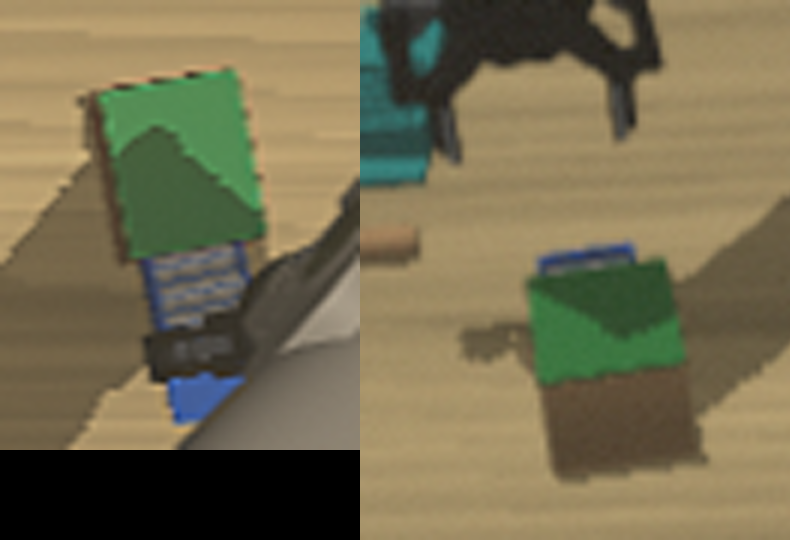

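The view shows the gripper over the blue body's tongue end at about (200,350), with the sleeve undisturbed. I correct by the computed shift and descend.

>>> servo_tool --increments '[{"grip": 0,"x": -8.5,"y": 7.5,"z": 5,"roll": 0},{"grip": 0,"x": -8.5,"y": 7.5,"z": 25,"roll": 0},{"grip": 0,"x": 0,"y": 0,"z": 25,"roll": 0},{"grip": 0,"x": 0,"y": 0,"z": 25,"roll": 0},{"grip": 0,"x": 0,"y": 0,"z": 10,"roll": 0}]'

```text
clock: 3.37
tcp_pos: [0.4513, -0.2475, 0.0131]
orientation: [-0.0, -0.086, 0.996, 0.0]
wrist_force: [-0.1, 0.8, 0.4]
finger_gap: 0.0852
grip_force: 0.0
```

>>> servo_tool --increments '[{"grip": 0,"x": 0,"y": 0,"z": 0,"roll": 0}]'

```text
clock: 3.45
tcp_pos: [0.4508, -0.2472, 0.0132]
orientation: [-0.001, -0.086, 0.996, 0.001]
wrist_force: [-0.0, 0.4, -0.6]
finger_gap: 0.0857
grip_force: 0.0
```

```bash
python3 st.py 450 -243 5 -170
```

```text
t 3.45 tcp [ 450.8 -247.2   13.2] phi -170.1 q [-0.66  0.37 -0.45  0.75  0.   -0.83] gap 85.7 F [-0.   0.4 -0.6] gf 0.0
roll first -0.1
then tool shift [0.1 4.3 8.2]
```

>>> servo_tool --increments '[{"grip": 0,"x": 0,"y": 4,"z": 8,"roll": 0},{"grip": 0.5,"x": 0,"y": 0,"z": 0,"roll": 0},{"grip": 0.7,"x": 0,"y": 0,"z": 0,"roll": 0},{"grip": 1,"x": 0,"y": 0,"z": 0,"roll": 0},{"grip": 1,"x": 0,"y": 0,"z": 0,"roll": 0}]' --grip_force 40

```text
clock: 3.87
tcp_pos: [0.4519, -0.2437, 0.0079]
orientation: [0.001, -0.087, 0.996, -0.0]
wrist_force: [-1.3, 0.9, 6.6]
finger_gap: 0.0557
grip_force: 42.4
```

>>> servo_tool --increments '[{"grip": 1,"x": 0,"y": 0,"z": 0,"roll": 0},{"grip": 1,"x": 0,"y": 0,"z": 0,"roll": 0},{"grip": 1,"x": 0,"y": 0,"z": 0,"roll": 0}]'

```text
clock: 4.12
tcp_pos: [0.4519, -0.2437, 0.0079]
orientation: [0.001, -0.087, 0.996, -0.001]
wrist_force: [-1.2, 1.3, 6.1]
finger_gap: 0.0555
grip_force: 42.4
```

```bash
python3 st.py
```

```text
t 4.12 tcp [ 451.9 -243.7    7.9] phi -170.0 q [-0.65  0.38 -0.46  0.73  0.   -0.83] gap 55.5 F [-1.2  1.3  6.1] gf 42.43071734905243
```

>>> servo_tool --increments '[{"grip": 1,"x": 10,"y": 0,"z": -2,"roll": 0},{"grip": 1,"x": 20,"y": 0,"z": 0,"roll": 0},{"grip": 1,"x": 25,"y": 0,"z": 0,"roll": 0},{"grip": 1,"x": 25,"y": 0,"z": 0,"roll": 0},{"grip": 1,"x": 25,"y": 0,"z": 0,"roll": 0}]'

```text
clock: 4.53
tcp_pos: [0.3464, -0.2617, 0.0086]
orientation: [-0.0, -0.087, 0.996, -0.0]
wrist_force: [-0.6, 0.2, -1.3]
finger_gap: 0.0554
grip_force: 42.7
```

>>> servo_tool --increments '[{"grip": 1,"x": 15,"y": 0,"z": 0,"roll": 0},{"grip": 1,"x": 0,"y": 0,"z": 0,"roll": 0},{"grip": 0,"x": 0,"y": 0,"z": 0,"roll": 0},{"grip": 0,"x": 0,"y": 0,"z": 0,"roll": 0},{"grip": 0,"x": 0,"y": 0,"z": 0,"roll": 0}]'

```text
clock: 4.95
tcp_pos: [0.3342, -0.265, 0.009]
orientation: [0.001, -0.087, 0.996, -0.001]
wrist_force: [0.2, 0.8, -0.5]
finger_gap: 0.0853
grip_force: 0.0
```

>>> servo_tool --increments '[{"grip": 0,"x": 0,"y": 0,"z": -30,"roll": 0},{"grip": 0,"x": 0,"y": 0,"z": -40,"roll": 0},{"grip": 0,"x": 20,"y": 0,"z": -40,"roll": 0},{"grip": 0.5,"x": 30,"y": 10,"z": 0,"roll": 0},{"grip": 0.6,"x": 0,"y": 0,"z": 0,"roll": 0}]'

```text
clock: 5.37
tcp_pos: [0.2821, -0.2627, 0.1178]
orientation: [0.0, -0.087, 0.996, -0.001]
wrist_force: [0.2, 2.4, -1.2]
finger_gap: 0.0636
grip_force: 0.0
```

```bash
python3 st.py; python3 -c "
from h import *
snap('top','top2',(295,150,375,240),6); snap('scene','sc2',(150,140,230,230),6)
a=cv2.imread('pics/top2.png');b=cv2.imread('pics/sc2.png')
cv2.imwrite('pics/c2.png',np.hstack([a[:,:400],b[:,:400]]))"
```

```text
t 5.37 tcp [ 282.1 -262.7  117.8] phi -170.0 q [-0.96  0.02 -0.6   0.95 -0.   -1.13] gap 63.6 F [ 0.2  2.4 -1.2] gf 0.0
```

View pics/c2.png

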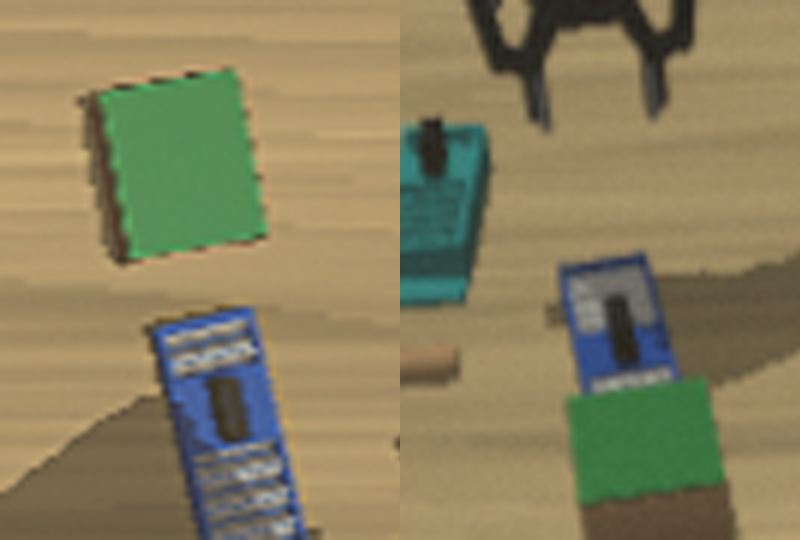

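The filter is out and flat, clear of the sleeve. In the top crop its handle end corners are at (148,328) and (252,308), and the rib is at about (228,408). I locate the handle from these.

```bash
python3 - <<'E'
from h import *
C=lambda U,V,z:ray("top",(U+.5)/6-.5+295,(V+.5)/6-.5+150,z)
L=C(148,328,.03);R=C(252,308,.03);d=L-R;print(L,R,np.linalg.norm(d));a=np.arctan2(-d[0],d[1]);
ax=np.array([np.cos(a),np.sin(a)]);print(np.degrees(a),"handle via end",(((L+R)/2)[:2]-.054*ax)*1000,"rib",C(228,408,.056)*1000)
S=lambda U,V,z:ray("scene",(U-400+.5)/6-.5+150,(V+.5)/6-.5+140,z)
print("scene rib top",S(617,298,.058)*1000,S(624,335,.058)*1000)
e0=C(188,540,.03);e1=C(150,330,.03);f=e1-e0;print("side",np.degrees(np.arctan2(f[1],f[0])))
g=np.array([451.9,-243.7]);print("odometry: pull",np.array([334.2,-265])-g)
E
python3 st.py 402 -253 100 -170
```

```text
[ 0.44355434 -0.20751867  0.03      ] [ 0.45425753 -0.26656873  0.03      ] 0.0600122379397339
10.273671412919153 handle via end [ 395.77171413 -246.67460435] rib [ 397.64005382 -247.77900301   56.        ]
scene rib top [ 383.94725159 -252.52800352   58.        ] [ 422.95705112 -245.23652145   58.        ]
side 9.135326287126743
odometry: pull [-117.7  -21.3]
t 5.47 tcp [ 283.8 -263.1  116.4] phi -170.0 q [-0.96  0.03 -0.6   0.94  0.   -1.13] gap 49.1 F [ 0.7 -1.3 -0.1] gf 0.0
roll first -0.0
then tool shift [-118.1  -10.5   16.4]
```

>>> servo_tool --increments '[{"grip": 0.5,"x": -30,"y": -1.5,"z": 0,"roll": 0},{"grip": 0.5,"x": -30,"y": -1.5,"z": 0,"roll": 0},{"grip": 0.5,"x": -30,"y": -1.5,"z": 10,"roll": 0},{"grip": 0.5,"x": -28,"y": -1.5,"z": 20,"roll": 0},{"grip": 0.5,"x": 0,"y": 0,"z": 20,"roll": 0}]'

```text
clock: 5.88
tcp_pos: [0.4075, -0.2492, 0.0655]
orientation: [0.003, -0.089, 0.996, -0.002]
wrist_force: [-0.1, -1.1, 0.7]
finger_gap: 0.0431
grip_force: 0.0
```

>>> servo_tool --increments '[{"grip": 0.5,"x": 0,"y": 0,"z": 10,"roll": 0},{"grip": 0.5,"x": 0,"y": 0,"z": 0,"roll": 0}]'

```text
clock: 6.05
tcp_pos: [0.4005, -0.2461, 0.0525]
orientation: [-0.002, -0.088, 0.996, 0.002]
wrist_force: [-0.2, 0.3, -0.5]
finger_gap: 0.0425
grip_force: 0.0
```

```bash
python3 st.py 401 -248 37 -170
```

```text
t 6.05 tcp [ 400.5 -246.1   52.5] phi -169.9 q [-0.72  0.25 -0.51  0.82  0.   -0.9 ] gap 42.5 F [-0.2  0.3 -0.5] gf 0.0
roll first 0.1
then tool shift [-0.1 -1.9 15.5]
```

>>> servo_tool --increments '[{"grip": 0.5,"x": 0,"y": -2,"z": 15,"roll": 0},{"grip": 0.8,"x": 0,"y": 0,"z": 0,"roll": 0},{"grip": 1,"x": 0,"y": 0,"z": 0,"roll": 0},{"grip": 1,"x": 0,"y": 0,"z": 0,"roll": 0},{"grip": 1,"x": 0,"y": 0,"z": 0,"roll": 0}]' --grip_force 25

```text
clock: 6.47
tcp_pos: [0.4014, -0.2504, 0.0414]
orientation: [0.0, -0.087, 0.996, -0.0]
wrist_force: [0.5, 0.7, -2.9]
finger_gap: 0.0139
grip_force: 25.6
```

>>> servo_tool --increments '[{"grip": 1,"x": 0,"y": 0,"z": 0,"roll": 0},{"grip": 1,"x": 0,"y": 0,"z": 0,"roll": 0}]'

```text
clock: 6.63
tcp_pos: [0.4011, -0.2504, 0.0413]
orientation: [0.0, -0.087, 0.996, -0.0]
wrist_force: [0.6, -0.2, -2.6]
finger_gap: 0.0131
grip_force: 25.6
```

```bash
python3 st.py 401 -248 37 -170
```

```text
t 6.63 tcp [ 401.1 -250.4   41.3] phi -170.0 q [-0.73  0.27 -0.52  0.78 -0.   -0.9 ] gap 13.1 F [ 0.6 -0.2 -2.6] gf 25.578930974006653
roll first -0.0
then tool shift [-0.3  2.4  4.3]
```

>>> servo_tool --increments '[{"grip": 1,"x": 0,"y": 0,"z": -15,"roll": 0},{"grip": 1,"x": 0,"y": 0,"z": -20,"roll": 0},{"grip": 1,"x": 0,"y": 0,"z": -20,"roll": 0},{"grip": 1,"x": 0,"y": 0,"z": -20,"roll": 0},{"grip": 1,"x": 0,"y": 0,"z": -5,"roll": 0}]'

```text
clock: 7.05
tcp_pos: [0.4024, -0.2515, 0.1239]
orientation: [0.002, -0.087, 0.996, -0.002]
wrist_force: [1.4, -1.1, -2.2]
finger_gap: 0.0136
grip_force: 25.6
```

>>> servo_tool --increments '[{"grip": 1,"x": 0,"y": 0,"z": 0,"roll": 0}]'

```text
clock: 7.13
tcp_pos: [0.4021, -0.2512, 0.1224]
orientation: [0.001, -0.087, 0.996, -0.001]
wrist_force: [0.9, -0.6, -3.2]
finger_gap: 0.0132
grip_force: 25.6
```

```bash
python3 st.py 440 -240 120 -170; python3 -c "
from h import *
snap('top','top3',(295,140,375,230),6); snap('scene','sc3',(150,120,230,210),6)
a=cv2.imread('pics/top3.png');b=cv2.imread('pics/sc3.png')
cv2.imwrite('pics/c3.png',np.hstack([a[:,:360],b[:,:440]]))"
```

```text
t 7.13 tcp [ 402.1 -251.2  122.4] phi -170.0 q [-0.73  0.18 -0.4   0.98 -0.   -0.9 ] gap 13.2 F [ 0.9 -0.6 -3.2] gf 25.604834854602814
roll first -0.0
then tool shift [-39.3   4.5   2.4]
```

View pics/c3.png

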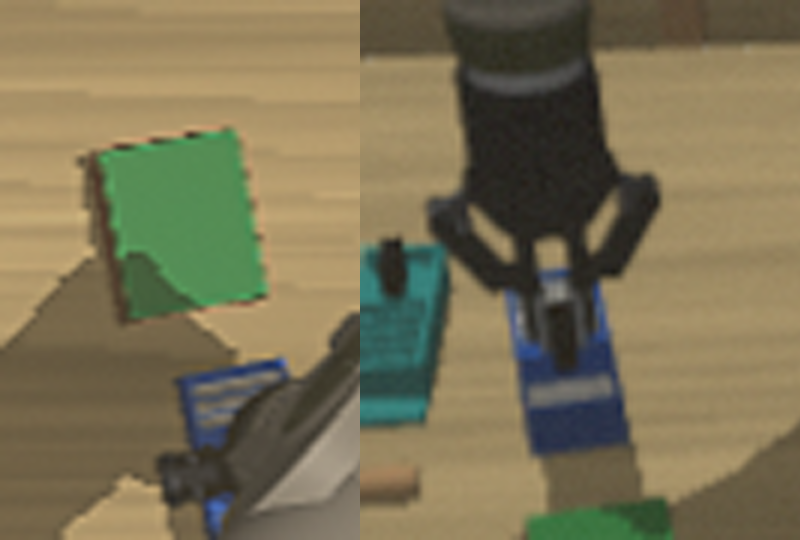

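```bash
cat > tilt.py <<'E'
from h import *
def model(tcp,yaw,tilt,pts,hx=39,hz=50,tz=41.3,dy=0):
    # filter pts (mm; z from underside) pivoting about grasp at (hx,hz); tilt>0 handle end up
    t=np.radians(tilt);c,s=np.cos(t),np.sin(t);a=np.radians(yaw);out=[]
    piv=np.array([*tcp[:2],tcp[2]+hz-tz])
    for x,y,z in pts:
        X,Z=x-hx,z-hz; X,Z=c*X-s*Z,s*X+c*Z; y=y+dy
        out.append(piv+[np.cos(a)*X-np.sin(a)*y,np.sin(a)*X+np.cos(a)*y,Z])
    return np.array(out)/1000
E
python3 - <<'E'
from tilt import *
P=[(90,28,30),(90,-28,30),(90,28,0),(90,-28,0)]
for T in(0,5,10,15,20):
    m=model([402.1,-251.2,122.4],10,T,P)
    print(T,[np.round((proj('top',p)-[295,140]+.5)*6).astype(int).tolist() for p in m[:2]],[np.round((proj('scene',p)-[150,120]+.5)*6+[360,0]).astype(int).tolist() for p in m])
E
```

```text
0 [[181, 375], [283, 356]] [[625, 401], [525, 415], [630, 445], [531, 459]]
5 [[181, 372], [284, 353]] [[625, 396], [524, 410], [630, 442], [531, 456]]
10 [[182, 369], [285, 350]] [[624, 390], [523, 404], [630, 439], [530, 453]]
15 [[183, 368], [286, 348]] [[623, 384], [522, 398], [630, 434], [529, 448]]
20 [[184, 367], [288, 347]] [[622, 377], [521, 391], [629, 429], [529, 443]]
```

The filter hangs level: the end edge at (530,455) to (632,442) fits a tilt of 0–5°. I use the fixed sleeve's roof edge as a rest to lever the handle end up within the grip.

>>> servo_tool --increments '[{"grip": 1,"x": -15,"y": 0,"z": 0,"roll": 0},{"grip": 1,"x": -15,"y": 0,"z": 0,"roll": 0},{"grip": 1,"x": -15,"y": 0,"z": 0,"roll": 0},{"grip": 1,"x": 0,"y": 0,"z": 6,"roll": 0},{"grip": 1,"x": 0,"y": 0,"z": 6,"roll": 0}]' --grip_force 22

```text
clock: 7.65
tcp_pos: [0.4449, -0.2419, 0.1071]
orientation: [-0.001, -0.088, 0.996, 0.001]
wrist_force: [-6.6, 2.3, 9.1]
finger_gap: 0.0135
grip_force: 27.2
```

>>> servo_tool --increments '[{"grip": 1,"x": 0,"y": 0,"z": 3,"roll": 0},{"grip": 1,"x": 0,"y": 0,"z": 3,"roll": 0},{"grip": 1,"x": 0,"y": 0,"z": 2,"roll": 0},{"grip": 1,"x": 0,"y": 0,"z": 0,"roll": 0}]'

```text
clock: 7.98
tcp_pos: [0.4412, -0.2424, 0.1003]
orientation: [-0.003, -0.086, 0.996, 0.0]
wrist_force: [-8.3, -0.3, 7.7]
finger_gap: 0.0133
grip_force: 28.2
```

>>> servo_tool --increments '[{"grip": 1,"x": 0,"y": 0,"z": 3,"roll": 0},{"grip": 1,"x": 0,"y": 0,"z": 3,"roll": 0},{"grip": 1,"x": 0,"y": 0,"z": 0,"roll": 0}]'

```text
clock: 8.23
tcp_pos: [0.44, -0.2426, 0.0945]
orientation: [-0.005, -0.086, 0.996, -0.0]
wrist_force: [-13.8, -1.6, 13.2]
finger_gap: 0.0131
grip_force: 30.8
```

```bash
python3 st.py 446 -243 96 -170
```

```text
t 8.23 tcp [ 440.  -242.6   94.5] phi -170.1 q [-0.66  0.27 -0.37  0.94 -0.01 -0.83] gap 13.1 F [-13.8  -1.6  13.2] gf 30.75810670852661
roll first -0.1
then tool shift [-5.8 -1.4 -1.5]
```

```bash
python3 -c "
from h import *
snap('top','top4',(295,140,375,230),6); snap('scene','sc4',(150,120,230,210),6)
a=cv2.imread('pics/top4.png');b=cv2.imread('pics/sc4.png')
cv2.imwrite('pics/c4.png',np.hstack([a[:,:360],b[:,:440]]))"
```

```text
(no output)
```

View pics/c4.png

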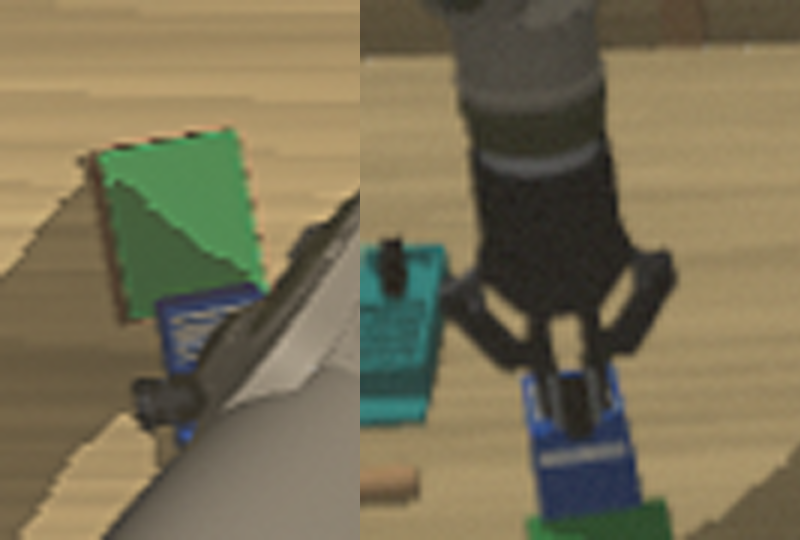

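Run:
```python
from tilt import *
S=lambda m:[np.round((proj('scene',p)-[150,120]+.5)*6+[360,0]).astype(int).tolist() for p in m]
Tp=lambda m:[np.round((proj('top',p)-[295,140]+.5)*6).astype(int).tolist() for p in m]
P=[(90,28,30),(90,-28,30),(90,28,0),(90,-28,0),(75,0,30),(80,0,30),(54,0,58)]
print(S(model([402.1,-251.2,122.4],10,0,P))[4:])
for T in(0,5,10,15,20,25):
    m=model([440,-242.6,94.5],10,T,P); print(T,Tp(m[:2]),S(m), "end bottom z",m[2][2])
a=np.radians(9.8)
print(S([[.4897+.039*np.sin(a),-.230-.039*np.cos(a),.067],[.4897-.039*np.sin(a),-.230+.039*np.cos(a),.067]]))
```

```text
[[573, 394], [573, 399], [564, 333]]
0 [[157, 308], [257, 290]] [[641, 480], [540, 495], [646, 523], [546, 538], [588, 472], [589, 477], [579, 410]] end bottom z 0.053200000000000004
5 [[157, 305], [258, 286]] [[641, 475], [539, 490], [646, 521], [546, 535], [588, 469], [588, 473], [578, 408]] end bottom z 0.05783520797554329
10 [[158, 302], [259, 284]] [[640, 470], [538, 484], [646, 518], [545, 532], [587, 465], [588, 469], [578, 405]] end bottom z 0.06281566941040305
15 [[159, 301], [260, 282]] [[639, 463], [537, 478], [646, 513], [545, 528], [587, 461], [587, 464], [578, 403]] end bottom z 0.06810347998577515
20 [[160, 299], [261, 280]] [[639, 457], [536, 471], [646, 508], [544, 523], [586, 457], [587, 459], [577, 400]] end bottom z 0.07365839627031369
25 [[161, 299], [263, 280]] [[638, 449], [535, 464], [645, 502], [543, 517], [585, 452], [586, 454], [577, 397]] end bottom z 0.07943814199694318
[[530, 520], [670, 500]]
```

The strip at (590,453) and the end edge at (540,517) to (640,502) fit a tilt of about 20°. I lift off and carry it to the tray.

>>> servo_tool --increments '[{"grip": 1,"x": 0,"y": 0,"z": -15,"roll": 0},{"grip": 1,"x": 0,"y": 0,"z": -25,"roll": 0},{"grip": 1,"x": 0,"y": 0,"z": -30,"roll": 7},{"grip": 1,"x": 0,"y": 0,"z": -30,"roll": 7},{"grip": 1,"x": 0,"y": 0,"z": -10,"roll": 7}]'

```text
clock: 8.75
tcp_pos: [0.4454, -0.2433, 0.2078]
orientation: [0.001, 0.099, 0.995, -0.001]
wrist_force: [0.7, -1.3, -2.0]
finger_gap: 0.0136
grip_force: 28.6
```

```bash
python3 st.py 553 222 190 169
```

```text
t 8.75 tcp [ 445.4 -243.3  207.8] phi 168.6 q [-0.66  0.19 -0.18  1.2  -0.   -0.46] gap 13.6 F [ 0.7 -1.3 -2. ] gf 28.618234992027283
roll first -0.4
then tool shift [-16.8 477.3  17.8]
```

>>> servo_tool --increments '[{"grip": 1,"x": -1,"y": 15,"z": 0,"roll": 0},{"grip": 1,"x": -1,"y": 25,"z": 0,"roll": 0},{"grip": 1,"x": -1,"y": 30,"z": 0,"roll": 0},{"grip": 1,"x": -1,"y": 30,"z": 0,"roll": 0},{"grip": 1,"x": -1,"y": 30,"z": 0,"roll": 0}]'

```text
clock: 9.17
tcp_pos: [0.4736, -0.1148, 0.2034]
orientation: [-0.001, 0.097, 0.995, 0.0]
wrist_force: [1.3, -0.4, -2.5]
finger_gap: 0.0131
grip_force: 28.6
```

>>> servo_tool --increments '[{"grip": 1,"x": -1,"y": 30,"z": 0,"roll": 0},{"grip": 1,"x": -1,"y": 30,"z": 0,"roll": 0},{"grip": 1,"x": -1,"y": 30,"z": 0,"roll": 0},{"grip": 1,"x": -1,"y": 30,"z": 0,"roll": 0},{"grip": 1,"x": -1,"y": 30,"z": 0,"roll": 0}]'

```text
clock: 9.58
tcp_pos: [0.5073, 0.0315, 0.2034]
orientation: [-0.001, 0.096, 0.995, -0.0]
wrist_force: [0.7, 0.3, -3.1]
finger_gap: 0.0138
grip_force: 28.6
```

>>> servo_tool --increments '[{"grip": 1,"x": -1,"y": 30,"z": 0,"roll": 0},{"grip": 1,"x": -1,"y": 30,"z": 0,"roll": 0},{"grip": 1,"x": -1,"y": 30,"z": 0,"roll": 0},{"grip": 1,"x": -1,"y": 30,"z": 0,"roll": 0},{"grip": 1,"x": -1,"y": 30,"z": 0,"roll": 0}]'

```text
clock: 10.0
tcp_pos: [0.541, 0.1774, 0.2032]
orientation: [-0.001, 0.096, 0.995, -0.001]
wrist_force: [0.7, -1.0, -2.3]
finger_gap: 0.0132
grip_force: 28.6
```

```bash
python3 st.py 553 222 190 169
```

```text
t 10.0 tcp [541.  177.4 203.2] phi 169.0 q [ 0.18  0.31 -0.02  1.24 -0.    0.37] gap 13.2 F [ 0.7 -1.  -2.3] gf 28.575323224067688
roll first -0.0
then tool shift [-3.2 46.1 13.2]
```

>>> servo_tool --increments '[{"grip": 1,"x": -1,"y": 20,"z": 5,"roll": 0},{"grip": 1,"x": -1,"y": 18,"z": 10,"roll": 0},{"grip": 1,"x": -1,"y": 8,"z": 10,"roll": 0},{"grip": 1,"x": 0,"y": 0,"z": 5,"roll": 0},{"grip": 1,"x": 0,"y": 0,"z": 0,"roll": 0}]'

```text
clock: 10.42
tcp_pos: [0.552, 0.2202, 0.1719]
orientation: [-0.002, 0.096, 0.995, -0.001]
wrist_force: [0.1, -0.8, -2.4]
finger_gap: 0.0131
grip_force: 28.5
```

```bash
python3 st.py 553 222 175 169; python3 -c "
from h import *
snap('top','top5',(160,120,220,230),5); snap('scene','sc5',(290,140,370,250),5)
a=cv2.imread('pics/top5.png');b=cv2.imread('pics/sc5.png')
cv2.imwrite('pics/c5.png',np.hstack([a,b]))"
```

```text
t 10.42 tcp [552.  220.2 171.9] phi 169.0 q [ 0.24  0.38 -0.01  1.19 -0.    0.44] gap 13.1 F [ 0.1 -0.8 -2.4] gf 28.52261781692505
roll first -0.0
then tool shift [-0.7  1.9 -3.1]
```

View pics/c5.png

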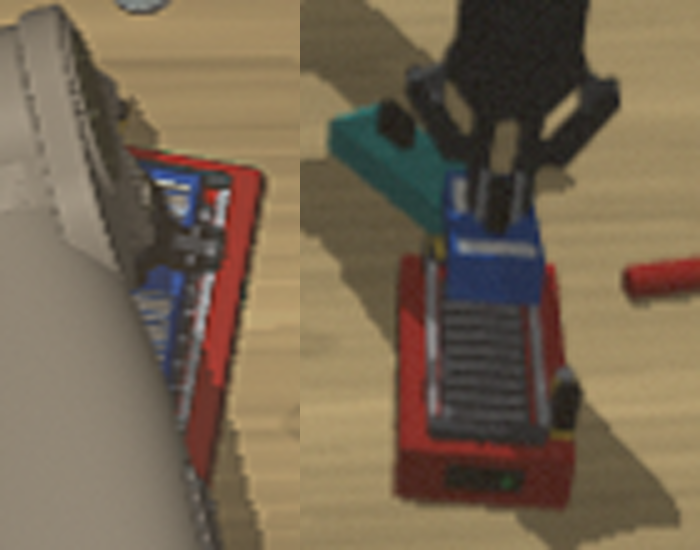

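Run:
```python
from tilt import *
S=lambda m:[np.round((proj('scene',p)-[290,140]+.5)*5+[300,0]).astype(int).tolist() for p in m]
P=[(90,28,0),(90,-28,0),(71,28,30),(71,-28,30),(-90,0,0)]
for T in(5,10,15,18,20,23):
    m=model([552,220.2,171.9],-11,T,P); print(T,S(m[:4]),np.round(m[4]*1000))
c,s=np.cos(np.radians(-11)),np.sin(np.radians(-11))
W=lambda x,y,z:[.5165+c*x-s*y,.229+s*x+c*y,.045+z]
print(S([W(.095,.032,.014),W(.095,-.032,.014),W(0,.032,.014),W(0,-.032,.014),W(.09,.028,0),W(.09,-.028,0)]))
```

```text
5 [[539, 321], [448, 315], [543, 264], [452, 257]] [430. 244. 120.]
10 [[541, 318], [449, 312], [544, 261], [452, 255]] [436. 243. 109.]
15 [[542, 314], [449, 308], [545, 258], [453, 251]] [442. 242.  99.]
18 [[543, 312], [450, 305], [545, 256], [453, 249]] [447. 241.  93.]
20 [[543, 310], [450, 303], [545, 254], [453, 248]] [450. 240.  89.]
23 [[544, 306], [451, 300], [546, 252], [453, 246]] [455. 239.  84.]
[[535, 421], [434, 413], [529, 332], [434, 325], [526, 432], [438, 426]]
```

Scene view: the filter end edge at (445,297) to (540,305) gives a tilt of about 21–22°, and the tray sits slightly to +y. I shift 3 mm and descend with the tip behind the lip edge.

>>> servo_tool --increments '[{"grip": 1,"x": 0,"y": 3.3,"z": 5,"roll": 0},{"grip": 1,"x": 0,"y": 0,"z": 10,"roll": 0},{"grip": 1,"x": 0,"y": 0,"z": 10,"roll": 0},{"grip": 1,"x": 0,"y": 0,"z": 5,"roll": 0},{"grip": 1,"x": 0,"y": 0,"z": 0,"roll": 0}]'

```text
clock: 10.93
tcp_pos: [0.5531, 0.224, 0.1427]
orientation: [-0.002, 0.096, 0.995, -0.001]
wrist_force: [0.2, 0.1, -3.2]
finger_gap: 0.0135
grip_force: 28.5
```

>>> servo_tool --increments '[{"grip": 1,"x": 0,"y": 0,"z": 4,"roll": 0},{"grip": 1,"x": 0,"y": 0,"z": 3,"roll": 0},{"grip": 1,"x": 0,"y": 0,"z": 0,"roll": 0}]'

```text
clock: 11.18
tcp_pos: [0.5542, 0.2246, 0.1372]
orientation: [-0.0, 0.096, 0.995, -0.0]
wrist_force: [-0.2, 0.5, -2.9]
finger_gap: 0.0135
grip_force: 28.6
```

```bash
cat > seat.py <<'E'
from h import *
p=env.get_state()["tcp_pos"]*1000-[516.5,230,0]; c,s=np.cos(np.radians(-11)),np.sin(np.radians(-11))
print("seat tcp",np.round([c*p[0]+s*p[1],-s*p[0]+c*p[1],p[2]-45],1))
E
python3 st.py; python3 seat.py
```

```text
t 11.18 tcp [554.2 224.6 137.2] phi 169.0 q [ 0.25  0.4  -0.06  1.11 -0.    0.44] gap 13.5 F [-0.2  0.5 -2.9] gf 28.57073664665222
seat tcp [38.1  1.9 92.2]
```

>>> servo_tool --increments '[{"grip": 1,"x": 0,"y": -1,"z": 3,"roll": 0},{"grip": 1,"x": 0,"y": 0,"z": 2,"roll": 0},{"grip": 1,"x": 0,"y": 0,"z": 0,"roll": 0}]'

```text
clock: 11.43
tcp_pos: [0.5541, 0.2236, 0.1324]
orientation: [-0.0, 0.096, 0.995, -0.0]
wrist_force: [-0.3, 0.4, -2.0]
finger_gap: 0.0132
grip_force: 28.6
```

>>> servo_tool --increments '[{"grip": 1,"x": 0,"y": 0,"z": 2,"roll": 0},{"grip": 1,"x": 0,"y": 0,"z": 2,"roll": 0},{"grip": 1,"x": 0,"y": 0,"z": 0,"roll": 0}]'

```text
clock: 11.68
tcp_pos: [0.5549, 0.2237, 0.1291]
orientation: [0.001, 0.096, 0.995, 0.0]
wrist_force: [0.7, 0.0, 0.4]
finger_gap: 0.0134
grip_force: 29.1
```

>>> servo_tool --increments '[{"grip": 1,"x": 3,"y": 0,"z": -2,"roll": 0},{"grip": 1,"x": 6,"y": 0,"z": 0,"roll": 0},{"grip": 1,"x": 6,"y": 0,"z": 0,"roll": 0},{"grip": 1,"x": 3,"y": 0,"z": 0,"roll": 0},{"grip": 1,"x": 0,"y": 0,"z": 0,"roll": 0}]'

```text
clock: 12.1
tcp_pos: [0.5351, 0.2273, 0.1306]
orientation: [-0.001, 0.095, 0.995, -0.0]
wrist_force: [-0.8, -0.8, -1.8]
finger_gap: 0.0134
grip_force: 28.6
```

```bash
python3 seat.py; python3 st.py
```

```text
seat tcp [18.8  0.9 85.6]
t 12.1 tcp [535.1 227.3 130.6] phi 169.0 q [ 0.26  0.37 -0.12  1.08  0.    0.45] gap 13.4 F [-0.8 -0.8 -1.8] gf 28.595106303691864
```

>>> servo_tool --increments '[{"grip": 1,"x": 2,"y": 0,"z": 0,"roll": 0},{"grip": 1,"x": 2,"y": 0,"z": 0,"roll": 0},{"grip": 1,"x": 0,"y": 0,"z": 0,"roll": 0}]'

```text
clock: 12.35
tcp_pos: [0.5323, 0.2279, 0.1307]
orientation: [-0.0, 0.096, 0.995, -0.0]
wrist_force: [-0.3, -0.3, -1.7]
finger_gap: 0.0133
grip_force: 28.6
```

>>> servo_tool --increments '[{"grip": 1,"x": 2,"y": 0,"z": 0,"roll": 0},{"grip": 1,"x": 1,"y": 0,"z": 0,"roll": 0},{"grip": 1,"x": 0,"y": 0,"z": 0,"roll": 0}]'

```text
clock: 12.6
tcp_pos: [0.5295, 0.2284, 0.1307]
orientation: [-0.0, 0.096, 0.995, -0.0]
wrist_force: [-0.2, 0.4, -3.1]
finger_gap: 0.0135
grip_force: 28.6
```

```bash
python3 seat.py; python3 st.py
```

```text
seat tcp [13.1  0.9 85.7]
t 12.6 tcp [529.5 228.4 130.7] phi 169.0 q [ 0.27  0.36 -0.13  1.07 -0.    0.46] gap 13.5 F [-0.2  0.4 -3.1] gf 28.59201192855835
```

>>> servo_tool --increments '[{"grip": 1,"x": 2,"y": 0,"z": 0,"roll": 0},{"grip": 1,"x": 1,"y": 0,"z": 0,"roll": 0},{"grip": 1,"x": 0,"y": 0,"z": 0,"roll": 0}]'

```text
clock: 12.85
tcp_pos: [0.5265, 0.229, 0.1307]
orientation: [-0.0, 0.096, 0.995, -0.0]
wrist_force: [-0.6, -0.7, -2.3]
finger_gap: 0.0134
grip_force: 28.6
```

>>> servo_tool --increments '[{"grip": 1,"x": 2,"y": 0,"z": 0,"roll": 0},{"grip": 1,"x": 1,"y": 0,"z": 0,"roll": 0},{"grip": 1,"x": 0,"y": 0,"z": 0,"roll": 0}]'

```text
clock: 13.1
tcp_pos: [0.5235, 0.2296, 0.1308]
orientation: [-0.0, 0.096, 0.995, -0.0]
wrist_force: [-0.4, -0.9, -2.5]
finger_gap: 0.0134
grip_force: 28.6
```

```bash
python3 seat.py; python3 st.py
```

```text
seat tcp [ 7.   1.  85.8]
t 13.1 tcp [523.5 229.6 130.8] phi 169.0 q [ 0.27  0.36 -0.15  1.07 -0.    0.46] gap 13.4 F [-0.4 -0.9 -2.5] gf 28.59054207801819
```

>>> servo_tool --increments '[{"grip": 1,"x": 1.5,"y": 0,"z": 0,"roll": 0},{"grip": 1,"x": 1.5,"y": 0,"z": 0,"roll": 0},{"grip": 1,"x": 0,"y": 0,"z": 0,"roll": 0}]'

```text
clock: 13.35
tcp_pos: [0.5206, 0.2302, 0.1308]
orientation: [-0.0, 0.096, 0.995, -0.0]
wrist_force: [0.4, 0.4, -2.4]
finger_gap: 0.014
grip_force: 28.6
```

```bash
python3 seat.py; python3 st.py
python3 - <<'E'
from tilt import *
im=env.read_camera("scene"); cv2.imwrite("pics/sc6_raw.png",im[:,:,::-1])
h=cv2.cvtColor(im,cv2.COLOR_RGB2HSV); b=(cv2.inRange(h,(108,90,40),(128,255,255))>0)
b[:120]=0;b[260:]=0;b[:,:300]=0;b[:,:][:,350:]=0
n,l,s,c=cv2.connectedComponentsWithStats(b.astype(np.uint8)); k=1+np.argmax(s[1:,4]); print(s[k])
vs=[(u,np.where(l[:,u]==k)[0].max(),np.where(l[:,u]==k)[0].min()) for u in range(s[k][0],s[k][0]+s[k][2])]; print(vs)
tcp=env.get_state()["tcp_pos"]*1000
for hx in(39,33,45):
  for T in(15,20,25):
    m=model(tcp,-11,T,[(90,28,0),(90,-28,0)],hx=hx); print(hx,T,[np.round(proj('scene',p),1).tolist() for p in m])
E
```

```text
seat tcp [ 3.9  0.9 85.8]
t 13.35 tcp [520.6 230.2 130.8] phi 169.0 q [ 0.28  0.35 -0.15  1.07  0.    0.47] gap 14.0 F [ 0.4  0.4 -2.4] gf 28.59133780002594
[319 182  19  23 197]
[(319, np.int64(203), np.int64(182)), (320, np.int64(204), np.int64(187)), (321, np.int64(204), np.int64(188)), (322, np.int64(204), np.int64(188)), (323, np.int64(204), np.int64(188)), (324, np.int64(204), np.int64(188)), (325, np.int64(204), np.int64(190)), (326, np.int64(204), np.int64(191)), (327, np.int64(204), np.int64(192)), (328, np.int64(204), np.int64(192)), (329, np.int64(204), np.int64(192)), (330, np.int64(204), np.int64(196)), (331, np.int64(204), np.int64(197)), (332, np.int64(204), np.int64(197)), (333, np.int64(204), np.int64(197)), (334, np.int64(204), np.int64(197)), (335, np.int64(204), np.int64(197)), (336, np.int64(204), np.int64(197)), (337, np.int64(198), np.int64(196))]
39 15 [[337.1, 206.8], [319.3, 205.6]]
39 20 [[337.4, 206.0], [319.5, 204.7]]
39 25 [[337.6, 204.9], [319.7, 203.7]]
33 15 [[337.2, 207.6], [319.4, 206.3]]
33 20 [[337.5, 206.5], [319.6, 205.3]]
33 25 [[337.8, 205.3], [319.8, 204.1]]
45 15 [[337.0, 206.2], [319.3, 204.9]]
45 20 [[337.2, 205.4], [319.4, 204.2]]
45 25 [[337.4, 204.6], [319.6, 203.3]]
```

>>> servo_tool --increments '[{"grip": 1,"x": 1.5,"y": 0,"z": 0,"roll": 0},{"grip": 1,"x": 1.5,"y": 0,"z": 0,"roll": 0},{"grip": 1,"x": 0,"y": 0,"z": 0,"roll": 0}]'

```text
clock: 13.65
tcp_pos: [0.5176, 0.2307, 0.1307]
orientation: [-0.0, 0.096, 0.995, -0.0]
wrist_force: [-0.3, 0.2, -2.0]
finger_gap: 0.0134
grip_force: 28.6
```

>>> servo_tool --increments '[{"grip": 1,"x": 1.5,"y": 0,"z": 0,"roll": 0},{"grip": 1,"x": 1.5,"y": 0,"z": 0,"roll": 0},{"grip": 1,"x": 0,"y": 0,"z": 0,"roll": 0}]'

```text
clock: 13.9
tcp_pos: [0.5146, 0.2313, 0.1307]
orientation: [-0.0, 0.096, 0.995, -0.0]
wrist_force: [-0.3, 0.6, -1.4]
finger_gap: 0.0136
grip_force: 28.6
```

```bash
python3 seat.py; python3 st.py
```

```text
seat tcp [-2.1  0.9 85.7]
t 13.9 tcp [514.6 231.3 130.7] phi 169.0 q [ 0.28  0.34 -0.17  1.06  0.    0.47] gap 13.6 F [-0.3  0.6 -1.4] gf 28.591421842575073
```

No wall contact even past the expected point, so the tip may be riding above the lip. I back off and probe for the floor further in.

>>> servo_tool --increments '[{"grip": 1,"x": -10,"y": 0,"z": -8,"roll": 0},{"grip": 1,"x": -15,"y": 0,"z": 0,"roll": 0},{"grip": 1,"x": -15,"y": 0,"z": 0,"roll": 0},{"grip": 1,"x": -14,"y": 0,"z": 0,"roll": 0},{"grip": 1,"x": -3,"y": 0,"z": 6,"roll": 0}]'

```text
clock: 14.32
tcp_pos: [0.5741, 0.2202, 0.1338]
orientation: [0.002, 0.096, 0.995, 0.0]
wrist_force: [0.5, 0.2, -2.3]
finger_gap: 0.0135
grip_force: 28.6
```

>>> servo_tool --increments '[{"grip": 1,"x": 0,"y": 0,"z": 2,"roll": 0},{"grip": 1,"x": 0,"y": 0,"z": 2,"roll": 0},{"grip": 1,"x": 0,"y": 0,"z": 0,"roll": 0}]'

```text
clock: 14.57
tcp_pos: [0.5694, 0.2204, 0.1277]
orientation: [-0.001, 0.096, 0.995, -0.0]
wrist_force: [-1.0, -0.3, -2.5]
finger_gap: 0.0135
grip_force: 28.5
```

>>> servo_tool --increments '[{"grip": 1,"x": 0,"y": 0,"z": 2,"roll": 0},{"grip": 1,"x": 0,"y": 0,"z": 2,"roll": 0},{"grip": 1,"x": 0,"y": 0,"z": 0,"roll": 0}]'

```text
clock: 14.82
tcp_pos: [0.5703, 0.2205, 0.1245]
orientation: [-0.0, 0.096, 0.995, -0.0]
wrist_force: [-0.9, 0.2, -2.4]
finger_gap: 0.0132
grip_force: 28.6
```

```bash
python3 seat.py; python3 st.py
```

```text
seat tcp [54.7  1.  79.5]
t 14.82 tcp [570.3 220.5 124.5] phi 169.0 q [ 0.24  0.43 -0.05  1.09 -0.    0.43] gap 13.2 F [-0.9  0.2 -2.4] gf 28.55574667453766
```

>>> servo_tool --increments '[{"grip": 1,"x": 0,"y": 0,"z": 3,"roll": 0},{"grip": 1,"x": 0,"y": 0,"z": 2,"roll": 0},{"grip": 1,"x": 0,"y": 0,"z": 0,"roll": 0}]'

```text
clock: 15.07
tcp_pos: [0.5706, 0.2204, 0.1193]
orientation: [-0.0, 0.096, 0.995, -0.0]
wrist_force: [0.2, -0.2, -2.3]
finger_gap: 0.0137
grip_force: 28.6
```

>>> servo_tool --increments '[{"grip": 1,"x": 0,"y": 0,"z": 3,"roll": 0},{"grip": 1,"x": 0,"y": 0,"z": 2,"roll": 0},{"grip": 1,"x": 0,"y": 0,"z": 0,"roll": 0}]'

```text
clock: 15.32
tcp_pos: [0.5706, 0.2203, 0.1142]
orientation: [-0.0, 0.096, 0.995, -0.0]
wrist_force: [0.3, 0.3, -1.2]
finger_gap: 0.0134
grip_force: 28.6
```

```bash
python3 seat.py; python3 st.py
```

```text
seat tcp [55.   0.8 69.2]
t 15.32 tcp [570.6 220.3 114.2] phi 169.0 q [ 0.24  0.44 -0.06  1.07 -0.    0.43] gap 13.4 F [ 0.3  0.3 -1.2] gf 28.591319024562836
```

>>> servo_tool --increments '[{"grip": 1,"x": 0,"y": 0,"z": 1.5,"roll": 0},{"grip": 1,"x": 0,"y": 0,"z": 1.5,"roll": 0},{"grip": 1,"x": 0,"y": 0,"z": 0,"roll": 0}]'

```text
clock: 15.57
tcp_pos: [0.5708, 0.2203, 0.1114]
orientation: [-0.0, 0.096, 0.995, -0.0]
wrist_force: [-0.3, 0.4, -2.4]
finger_gap: 0.0132
grip_force: 28.6
```

>>> servo_tool --increments '[{"grip": 1,"x": 0,"y": 0,"z": 1.5,"roll": 0},{"grip": 1,"x": 0,"y": 0,"z": 0,"roll": 0}]'

```text
clock: 15.73
tcp_pos: [0.5712, 0.2204, 0.1103]
orientation: [0.0, 0.096, 0.995, 0.0]
wrist_force: [-0.3, 0.7, -1.3]
finger_gap: 0.0137
grip_force: 28.8
```

```bash
python3 seat.py; python3 st.py
python3 - <<'E'
from tilt import *
im=env.read_camera("scene"); cv2.imwrite("pics/sc7_raw.png",im[:,:,::-1])
im=env.read_camera("top"); cv2.imwrite("pics/top7_raw.png",im[:,:,::-1])
E
```

```text
seat tcp [55.5  1.  65.3]
t 15.73 tcp [571.2 220.4 110.3] phi 169.0 q [ 0.24  0.44 -0.07  1.06 -0.    0.43] gap 13.7 F [-0.3  0.7 -1.3] gf 28.84445697069168
```

Floor contact now at TCP z≈110, so the earlier contact was the lip top and the real tilt is about 14–15°. I slide under the lip at this height.

>>> servo_tool --increments '[{"grip": 1,"x": 3,"y": 0,"z": -1.5,"roll": 0},{"grip": 1,"x": 6,"y": 0,"z": 0,"roll": 0},{"grip": 1,"x": 6,"y": 0,"z": 0,"roll": 0},{"grip": 1,"x": 5,"y": 0,"z": 0,"roll": 0},{"grip": 1,"x": 0,"y": 0,"z": 0,"roll": 0}]'

```text
clock: 16.25
tcp_pos: [0.5496, 0.2245, 0.1117]
orientation: [-0.001, 0.095, 0.995, -0.0]
wrist_force: [-0.3, -0.1, -1.8]
finger_gap: 0.0132
grip_force: 28.6
```

>>> servo_tool --increments '[{"grip": 1,"x": 3,"y": 0,"z": 0,"roll": 0},{"grip": 1,"x": 3,"y": 0,"z": 0,"roll": 0},{"grip": 1,"x": 0,"y": 0,"z": 0,"roll": 0}]'

```text
clock: 16.5
tcp_pos: [0.5453, 0.2255, 0.112]
orientation: [0.0, 0.096, 0.995, 0.0]
wrist_force: [-0.2, -0.0, -1.6]
finger_gap: 0.0135
grip_force: 28.6
```

```bash
python3 seat.py; python3 st.py
```

```text
seat tcp [29.1  1.1 67. ]
t 16.5 tcp [545.3 225.5 112. ] phi 169.0 q [ 0.26  0.4  -0.13  1.04 -0.    0.45] gap 13.5 F [-0.2 -0.  -1.6] gf 28.60687494277954
```

>>> servo_tool --increments '[{"grip": 1,"x": 2,"y": 0,"z": 0.5,"roll": 0},{"grip": 1,"x": 2,"y": 0,"z": 0,"roll": 0},{"grip": 1,"x": 0,"y": 0,"z": 0,"roll": 0}]'

```text
clock: 16.75
tcp_pos: [0.5442, 0.226, 0.1126]
orientation: [0.003, 0.096, 0.995, 0.0]
wrist_force: [5.3, -1.5, -1.1]
finger_gap: 0.0136
grip_force: 28.9
```

>>> servo_tool --increments '[{"grip": 1,"x": 2,"y": 0,"z": 0,"roll": 0},{"grip": 1,"x": 2,"y": 0,"z": 0,"roll": 0},{"grip": 1,"x": 0,"y": 0,"z": 0,"roll": 0}]'

```text
clock: 17.0
tcp_pos: [0.5432, 0.2265, 0.1141]
orientation: [0.006, 0.096, 0.995, 0.0]
wrist_force: [9.5, -2.9, 1.6]
finger_gap: 0.0135
grip_force: 29.3
```

>>> servo_tool --increments '[{"grip": 1,"x": 2,"y": 0,"z": 0,"roll": 0},{"grip": 1,"x": 0,"y": 0,"z": 0,"roll": 0}]'

```text
clock: 17.17
tcp_pos: [0.5426, 0.2268, 0.1149]
orientation: [0.007, 0.096, 0.995, 0.0]
wrist_force: [12.0, -3.7, 3.7]
finger_gap: 0.0131
grip_force: 29.7
```

```bash
python3 seat.py; python3 st.py
```

```text
seat tcp [26.3  1.8 69.9]
t 17.17 tcp [542.6 226.8 114.9] phi 168.9 q [ 0.26  0.39 -0.14  1.03 -0.    0.45] gap 13.1 F [12.  -3.7  3.7] gf 29.71598982810974
```

Contact at 12 N, probably the end wall. To test the hook, I back off slightly and lift: if the tongue is under the lip it resists, and lifting raises the tilt as well.

>>> servo_tool --increments '[{"grip": 1,"x": -6,"y": 0,"z": 0,"roll": 0},{"grip": 1,"x": 0,"y": 0,"z": -4,"roll": 0},{"grip": 1,"x": 0,"y": 0,"z": -4,"roll": 0},{"grip": 1,"x": 0,"y": 0,"z": 0,"roll": 0}]'

```text
clock: 17.5
tcp_pos: [0.5413, 0.2261, 0.1197]
orientation: [-0.0, 0.096, 0.995, -0.0]
wrist_force: [3.0, -0.9, -2.0]
finger_gap: 0.0132
grip_force: 28.7
```

>>> servo_tool --increments '[{"grip": 1,"x": 0,"y": 0,"z": -3,"roll": 0},{"grip": 1,"x": 0,"y": 0,"z": -3,"roll": 0},{"grip": 1,"x": 0,"y": 0,"z": 0,"roll": 0}]'

```text
clock: 17.75
tcp_pos: [0.5404, 0.2262, 0.1251]
orientation: [-0.001, 0.096, 0.995, -0.0]
wrist_force: [-0.6, -0.3, -4.9]
finger_gap: 0.0138
grip_force: 28.2
```

```bash
python3 seat.py; python3 st.py
```

```text
seat tcp [24.2  0.8 80.1]
t 17.75 tcp [540.4 226.2 125.1] phi 169.0 q [ 0.26  0.39 -0.11  1.07  0.    0.45] gap 13.8 F [-0.6 -0.3 -4.9] gf 28.19494217634201
```

>>> servo_tool --increments '[{"grip": 1,"x": 0,"y": 0,"z": -2,"roll": 0},{"grip": 1,"x": 0,"y": 0,"z": -2,"roll": 0},{"grip": 1,"x": 0,"y": 0,"z": 0,"roll": 0}]'

```text
clock: 18.0
tcp_pos: [0.5414, 0.2262, 0.1295]
orientation: [-0.0, 0.096, 0.995, -0.0]
wrist_force: [-0.3, -0.1, -4.8]
finger_gap: 0.0135
grip_force: 28.1
```

```bash
python3 seat.py; python3 st.py; python3 -c "
from h import *
snap('top','top8',(160,130,225,230),6); snap('scene','sc8',(300,160,360,250),6)
a=cv2.imread('pics/top8.png');b=cv2.imread('pics/sc8.png');a=a[:540]
cv2.imwrite('pics/c8.png',np.hstack([a,b]))"
```

```text
seat tcp [25.2  1.  84.5]
t 18.0 tcp [541.4 226.2 129.5] phi 169.0 q [ 0.26  0.38 -0.11  1.08 -0.    0.45] gap 13.5 F [-0.3 -0.1 -4.8] gf 28.09941530227661
```

View pics/c8.png

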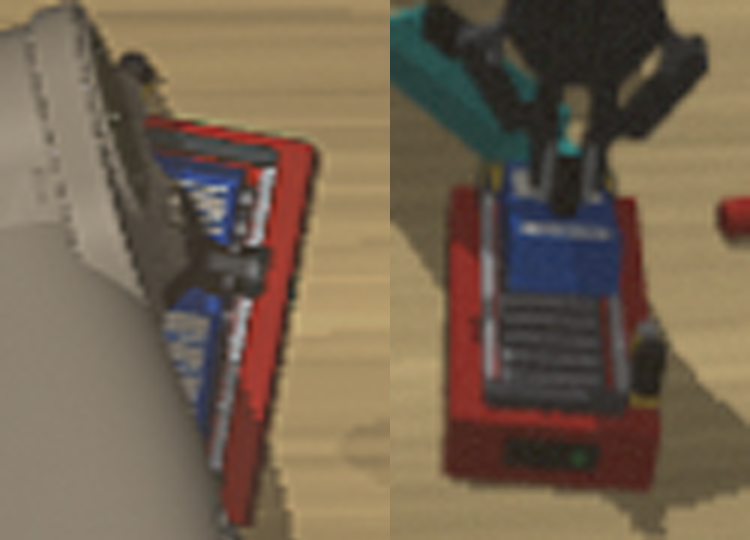

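The tongue is hooked: lifting holds Fz at -4.8 N against -2.4 N when hanging free. The picture shows the filter between the guides, with its raised handle end at (510–615, 280) and straight in the tray. Now I swing the handle end down about the tip.

>>> servo_tool --increments '[{"grip": 1,"x": 0,"y": 0,"z": 4,"roll": 0},{"grip": 1,"x": -0.5,"y": 0,"z": 4,"roll": 0},{"grip": 1,"x": -2,"y": 0,"z": 4,"roll": 0},{"grip": 1,"x": -2.5,"y": 0,"z": 4,"roll": 0},{"grip": 1,"x": 0,"y": 0,"z": 0,"roll": 0}]'

```text
clock: 18.52
tcp_pos: [0.5479, 0.2251, 0.1133]
orientation: [0.001, 0.096, 0.995, 0.0]
wrist_force: [2.2, -0.1, 1.8]
finger_gap: 0.0133
grip_force: 29.0
```

```bash
python3 seat.py; python3 st.py
```

```text
seat tcp [31.7  1.2 68.3]
t 18.52 tcp [547.9 225.1 113.3] phi 169.0 q [ 0.25  0.4  -0.12  1.05 -0.    0.45] gap 13.3 F [ 2.2 -0.1  1.8] gf 29.020779132843018
```

>>> servo_tool --increments '[{"grip": 1,"x": -2.5,"y": 0,"z": 4,"roll": 0},{"grip": 1,"x": -2.2,"y": 0,"z": 4,"roll": 0},{"grip": 1,"x": -2,"y": 0,"z": 4,"roll": 0},{"grip": 1,"x": 0,"y": 0,"z": 0,"roll": 0}]'

```text
clock: 18.85
tcp_pos: [0.5529, 0.2237, 0.1001]
orientation: [-0.001, 0.096, 0.995, -0.0]
wrist_force: [2.9, -0.5, 1.6]
finger_gap: 0.0135
grip_force: 28.9
```

>>> servo_tool --increments '[{"grip": 1,"x": -2,"y": 0,"z": 4,"roll": 0},{"grip": 1,"x": -1.5,"y": 0,"z": 4,"roll": 0},{"grip": 1,"x": 0,"y": 0,"z": 0,"roll": 0}]'

```text
clock: 19.1
tcp_pos: [0.5562, 0.2231, 0.0922]
orientation: [-0.001, 0.096, 0.995, -0.0]
wrist_force: [2.7, -0.4, 1.1]
finger_gap: 0.0134
grip_force: 28.9
```

```bash
python3 seat.py; python3 st.py
```

```text
seat tcp [40.3  0.8 47.2]
t 19.1 tcp [556.2 223.1  92.2] phi 169.0 q [ 0.25  0.43 -0.13  1.01 -0.    0.44] gap 13.4 F [ 2.7 -0.4  1.1] gf 28.909630179405212
```

>>> servo_tool --increments '[{"grip": 1,"x": -1.2,"y": 0,"z": 3,"roll": 0},{"grip": 1,"x": -1,"y": 0,"z": 3,"roll": 0},{"grip": 1,"x": 0,"y": 0,"z": 0,"roll": 0}]'

```text
clock: 19.35
tcp_pos: [0.5585, 0.2227, 0.0866]
orientation: [-0.0, 0.096, 0.995, -0.0]
wrist_force: [1.7, -0.0, 0.7]
finger_gap: 0.0131
grip_force: 28.9
```

>>> servo_tool --increments '[{"grip": 1,"x": -0.5,"y": 0,"z": 2,"roll": 0},{"grip": 1,"x": -0.5,"y": 0,"z": 2,"roll": 0},{"grip": 1,"x": 0,"y": 0,"z": 0,"roll": 0}]'

```text
clock: 19.6
tcp_pos: [0.5596, 0.2225, 0.0829]
orientation: [-0.0, 0.096, 0.995, -0.0]
wrist_force: [0.8, -1.2, 1.0]
finger_gap: 0.0135
grip_force: 28.9
```

```bash
python3 seat.py; python3 st.py
```

```text
seat tcp [43.7  0.9 37.9]
t 19.6 tcp [559.6 222.5  82.9] phi 169.0 q [ 0.25  0.45 -0.13  0.99 -0.    0.44] gap 13.5 F [ 0.8 -1.2  1. ] gf 28.921807408332825
```

>>> servo_tool --increments '[{"grip": 1,"x": -0.3,"y": 0,"z": 2,"roll": 0},{"grip": 1,"x": 0,"y": 0,"z": 2,"roll": 0},{"grip": 1,"x": 0,"y": 0,"z": 0,"roll": 0}]'

```text
clock: 19.85
tcp_pos: [0.5598, 0.2226, 0.0826]
orientation: [0.001, 0.096, 0.995, 0.0]
wrist_force: [-6.1, -1.9, 20.4]
finger_gap: 0.0135
grip_force: 31.6
```

>>> servo_tool --increments '[{"grip": 1,"x": 0,"y": 0,"z": 2,"roll": 0},{"grip": 1,"x": 0,"y": 0,"z": 2,"roll": 0},{"grip": 1,"x": 0,"y": 0,"z": 0,"roll": 0}]'

```text
clock: 20.1
tcp_pos: [0.5604, 0.2226, 0.0817]
orientation: [0.002, 0.096, 0.995, 0.0]
wrist_force: [-12.1, -4.9, 37.6]
finger_gap: 0.0132
grip_force: 34.8
```

```bash
python3 seat.py; python3 st.py
```

```text
seat tcp [44.5  1.1 36.7]
t 20.1 tcp [560.4 222.6  81.7] phi 169.0 q [ 0.25  0.44 -0.14  0.98 -0.    0.44] gap 13.2 F [-12.1  -4.9  37.6] gf 34.77733612060547
```

Firm stop at TCP 37 mm above the tray floor. With the fingertips above the 30 mm filter top, that is only possible with the filter flat. Back off, release, lift and measure.

>>> servo_tool --increments '[{"grip": 1,"x": 0,"y": 0,"z": -4,"roll": 0},{"grip": 0.6,"x": 0,"y": 0,"z": 0,"roll": 0},{"grip": 0.5,"x": 0,"y": 0,"z": 0,"roll": 0},{"grip": 0.5,"x": 0,"y": 0,"z": 0,"roll": 0},{"grip": 0.5,"x": 0,"y": 0,"z": -5,"roll": 0}]'

```text
clock: 20.52
tcp_pos: [0.5585, 0.2223, 0.0823]
orientation: [-0.002, 0.096, 0.995, -0.001]
wrist_force: [-0.2, 0.1, -0.3]
finger_gap: 0.0426
grip_force: 0.0
```

>>> servo_tool --increments '[{"grip": 0.5,"x": 0,"y": 0,"z": -30,"roll": 0},{"grip": 0.5,"x": 0,"y": 0,"z": -40,"roll": 0},{"grip": 0.5,"x": 0,"y": 0,"z": -40,"roll": 0},{"grip": 0.8,"x": 0,"y": -30,"z": 0,"roll": 0},{"grip": 1,"x": 0,"y": -30,"z": 0,"roll": 0}]'

```text
clock: 20.93
tcp_pos: [0.5506, 0.1645, 0.1973]
orientation: [0.003, 0.094, 0.996, 0.001]
wrist_force: [-0.4, -0.3, -0.4]
finger_gap: 0.0195
grip_force: 0.0
```

>>> servo_tool --increments '[{"grip": 1,"x": 0,"y": -40,"z": 0,"roll": 0},{"grip": 1,"x": 0,"y": -40,"z": 0,"roll": 0},{"grip": 1,"x": 0,"y": -40,"z": 0,"roll": 0},{"grip": 1,"x": 0,"y": -40,"z": 0,"roll": 0}]'

```text
clock: 21.27
tcp_pos: [0.5171, 0.0052, 0.194]
orientation: [-0.0, 0.095, 0.995, -0.0]
wrist_force: [1.6, -1.1, 0.0]
finger_gap: 0.0001
grip_force: 0.0
```

```bash
python3 seat.py; python3 st.py
python3 - <<'E'
from h import *
c,s=np.cos(np.radians(-11)),np.sin(np.radians(-11))
W=lambda x,y,z:[.5165+c*x-s*y,.2295+s*x+c*y,.045+z]
for n in("top","scene"):
    im=env.read_camera(n); cv2.imwrite(f"pics/{n}9_raw.png",im[:,:,::-1])
    h=cv2.cvtColor(im,cv2.COLOR_RGB2HSV); b=(cv2.inRange(h,(106,90,40),(128,255,255))>0)
    cu,cv_=proj(n,W(0,0,.03)); m=np.zeros_like(b); m[int(cv_)-45:int(cv_)+45,int(cu)-25:int(cu)+25]=1; b&=m
    pts=np.argwhere(b)[:,::-1].astype(np.float32); r=cv2.minAreaRect(pts); print(n,len(pts),"rect",np.round(cv2.boxPoints(r),1).tolist(), "bbox",pts.min(0),pts.max(0))
    for x in(-66,90):
        for y in(-28,28):
            print((x,y),"flat top",np.round(proj(n,W(x/1e3,y/1e3,.03)),1),"bot",np.round(proj(n,W(x/1e3,y/1e3,.0)),1))
E
```

```text
seat tcp [  43.4 -220.6  149. ]
t 21.27 tcp [517.1   5.2 194. ] phi 169.0 q [-0.15  0.22 -0.17  1.18 -0.    0.05] gap 0.1 F [ 1.6 -1.1  0. ] gf 0.0
top 405 rect [[175.6999969482422, 204.8000030517578], [185.10000610351562, 155.0], [202.10000610351562, 158.1999969482422], [192.8000030517578, 208.0]] bbox [177. 156.] [202. 207.]
(-66, -28) flat top [193.1 204.2] bot [194.3 204.5]
(-66, 28) flat top [176.5 201.1] bot [178.  201.5]
(90, -28) flat top [202.  158.1] bot [203.1 159.3]
(90, 28) flat top [185.5 155.1] bot [186.9 156.3]
scene 295 rect [[318.0, 191.0], [336.0, 191.0], [336.0, 223.0], [318.0, 223.0]] bbox [318. 191.] [336. 223.]
(-66, -28) flat top [318.  189.9] bot [317.2 196.8]
(-66, 28) flat top [334.1 191. ] bot [333.1 197.9]
(90, -28) flat top [318.1 217.4] bot [317.3 224.7]
(90, 28) flat top [335.9 218.7] bot [334.8 226. ]
```

Run:
```python
from h import *
im=cv2.imread("pics/scene9_raw.png")
for u in(324,327,330): print(u,[tuple(int(a) for a in im[v,u]) for v in range(208,236)])
c,s=np.cos(np.radians(-11)),np.sin(np.radians(-11))
W=lambda x,y,z:[.5165+c*x-s*y,.2295+s*x+c*y,.045+z]
for k,p in dict(endtop_flat=(90,0,30),endtop_up=(90,0,42),endbot_up=(90,0,12),stop_in=(95,0,12),stop_out=(101,0,12),stopbot=(101,0,0),ribend=(54,0,58),ribend_up=(54,0,67)).items(): print(k,np.round(proj("scene",W(*[a/1e3 for a in p])),1),np.round(proj("top",W(*[a/1e3 for a in p])),1))
```

```text
324 [(135, 76, 49), (134, 75, 48), (137, 77, 53), (124, 72, 51), (98, 78, 72), (121, 125, 126), (137, 143, 146), (126, 133, 136), (124, 112, 108), (121, 78, 57), (91, 55, 42), (71, 48, 39), (73, 48, 42), (74, 49, 42), (73, 45, 42), (71, 51, 44), (68, 60, 59), (66, 66, 68), (55, 56, 58), (44, 46, 54), (36, 43, 101), (43, 47, 137), (37, 45, 116), (31, 40, 79), (30, 38, 69), (31, 38, 52), (30, 37, 41), (26, 29, 38)]
327 [(30, 35, 39), (32, 37, 41), (37, 38, 40), (84, 53, 43), (108, 79, 69), (127, 132, 130), (144, 153, 152), (120, 128, 130), (121, 119, 118), (120, 92, 82), (105, 63, 49), (71, 45, 38), (73, 49, 43), (75, 50, 42), (72, 47, 40), (68, 47, 39), (67, 56, 57), (64, 62, 66), (58, 59, 63), (45, 48, 50), (42, 48, 95), (43, 47, 135), (39, 42, 122), (37, 41, 91), (28, 37, 74), (30, 38, 57), (33, 37, 43), (29, 38, 43)]
330 [(106, 61, 45), (98, 58, 43), (122, 70, 46), (119, 69, 48), (104, 69, 55), (114, 114, 112), (140, 147, 150), (128, 136, 137), (117, 118, 116), (128, 100, 88), (114, 66, 47), (73, 47, 40), (75, 49, 45), (74, 48, 41), (74, 51, 44), (73, 50, 42), (71, 58, 55), (70, 70, 70), (56, 57, 60), (42, 44, 49), (39, 44, 63), (36, 43, 109), (37, 44, 129), (36, 42, 104), (31, 38, 79), (34, 40, 68), (32, 37, 43), (38, 52, 48)]
endtop_flat [327. 218.] [193.8 156.6]
endtop_up [327.4 215.1] [193.3 156.1]
endbot_up [326.4 222.4] [194.5 157.3]
stop_in [326.4 223.4] [194.8 155.9]
stop_out [326.5 224.6] [195.1 154.1]
stopbot [326.1 227.5] [195.6 154.6]
ribend [327.6 204.3] [190.5 166.1]
ribend_up [327.9 202. ] [190.1 165.8]
```

The end's top edge is at v≈218, exactly the flat prediction (raised would be 215), so the filter is home. Now the catch knob.

```bash
python3 st.py 652 247 160 169
```

```text
t 21.37 tcp [516.9   1.9 194. ] phi 168.6 q [-0.15  0.22 -0.17  1.18 -0.    0.05] gap -0.1 F [ 0.6  1.1 -0.6] gf 0.0
roll first -0.4
then tool shift [-85.9 266.4  34. ]
```

>>> servo_tool --increments '[{"grip": 0.5,"x": -10,"y": 30,"z": 0,"roll": -0.4},{"grip": 0.5,"x": -10,"y": 32,"z": 0,"roll": 0},{"grip": 0.5,"x": -10,"y": 32,"z": 0,"roll": 0},{"grip": 0.5,"x": -10,"y": 32,"z": 0,"roll": 0},{"grip": 0.5,"x": -10,"y": 32,"z": 0,"roll": 0}]'

```text
clock: 21.78
tcp_pos: [0.5967, 0.1547, 0.1938]
orientation: [-0.0, 0.092, 0.996, 0.0]
wrist_force: [-0.0, 0.4, 0.4]
finger_gap: 0.0427
grip_force: 0.0
```

>>> servo_tool --increments '[{"grip": 0.5,"x": -10,"y": 32,"z": 0,"roll": 0},{"grip": 0.5,"x": -10,"y": 32,"z": 0,"roll": 0},{"grip": 0.5,"x": -10,"y": 30,"z": 5,"roll": 0},{"grip": 0.5,"x": -6,"y": 14,"z": 10,"roll": 0},{"grip": 0.5,"x": 0,"y": 0,"z": 0,"roll": 0}]'

```text
clock: 22.2
tcp_pos: [0.6514, 0.2561, 0.1756]
orientation: [-0.002, 0.09, 0.996, -0.0]
wrist_force: [-1.2, -0.5, -1.1]
finger_gap: 0.0426
grip_force: 0.0
```

```bash
python3 st.py 652 247 93 169
```

```text
t 22.2 tcp [651.4 256.1 175.6] phi 169.6 q [0.26 0.59 0.33 1.32 0.   0.44] gap 42.6 F [-1.2 -0.5 -1.1] gf 0.0
roll first 0.6
then tool shift [-2.4 -8.8 82.6]
```

>>> servo_tool --increments '[{"grip": 0.5,"x": -2,"y": -9,"z": 15,"roll": 0.6},{"grip": 0.5,"x": 0,"y": 0,"z": 20,"roll": 0},{"grip": 0.5,"x": 0,"y": 0,"z": 5,"roll": 0},{"grip": 0.5,"x": 0,"y": 0,"z": 0,"roll": 0}]'

```text
clock: 22.53
tcp_pos: [0.6499, 0.2423, 0.137]
orientation: [-0.002, 0.098, 0.995, -0.001]
wrist_force: [0.4, -0.0, 0.3]
finger_gap: 0.0427
grip_force: 0.0
```

```bash
python3 st.py 652 247 93 169; python3 seat.py
```

```text
t 22.53 tcp [649.9 242.3 137. ] phi 168.8 q [ 0.24  0.59  0.24  1.23 -0.    0.44] gap 42.7 F [ 0.4 -0.   0.3] gf 0.0
roll first -0.2
then tool shift [-1.2  5.  44. ]
seat tcp [128.6  37.5  92. ]
```

>>> servo_tool --increments '[{"grip": 0.5,"x": -1,"y": 5,"z": 5,"roll": 0},{"grip": 0.5,"x": 0,"y": 0,"z": 15,"roll": 0},{"grip": 0.5,"x": 0,"y": 0,"z": 15,"roll": 0},{"grip": 0.5,"x": 0,"y": 0,"z": 8,"roll": 0},{"grip": 0.5,"x": 0,"y": 0,"z": 0,"roll": 0}]'

```text
clock: 22.95
tcp_pos: [0.6529, 0.2476, 0.0949]
orientation: [-0.001, 0.098, 0.995, -0.0]
wrist_force: [-0.4, -0.5, 0.4]
finger_gap: 0.0427
grip_force: 0.0
```

```bash
python3 st.py 652 247 93 169; python3 seat.py
```

```text
t 22.95 tcp [652.9 247.6  94.9] phi 168.8 q [ 0.25  0.62  0.18  1.14 -0.    0.44] gap 42.7 F [-0.4 -0.5  0.4] gf 0.0
roll first -0.2
then tool shift [ 0.8 -0.8  1.9]
seat tcp [130.5  43.3  49.9]
```

>>> servo_tool --increments '[{"grip": 0.8,"x": 0,"y": 0,"z": 2,"roll": 0},{"grip": 1,"x": 0,"y": 0,"z": 0,"roll": 0},{"grip": 1,"x": 0,"y": 0,"z": 0,"roll": 0},{"grip": 1,"x": 0,"y": 0,"z": 0,"roll": 0}]' --grip_force 20

```text
clock: 23.28
tcp_pos: [0.6544, 0.2478, 0.0954]
orientation: [0.001, 0.098, 0.995, 0.0]
wrist_force: [1.1, 0.2, 0.6]
finger_gap: 0.0152
grip_force: 21.2
```

```bash
python3 st.py; python3 seat.py
python3 - <<'E'
import numpy as np
q=np.pi/2; p=np.array([50*np.sin(q),-50*np.cos(q)])
for k in range(12):
    q-=np.pi/24; n=np.array([50*np.sin(q),-50*np.cos(q)]); d=n-p; p=n; print("tool x %.1f y %.1f"%(-d[0],d[1]))
E
```

```text
t 23.28 tcp [654.4 247.8  95.4] phi 168.8 q [ 0.25  0.62  0.18  1.14 -0.    0.44] gap 15.2 F [1.1 0.2 0.6] gf 21.234455108642578
seat tcp [132.   43.8  50.4]
tool x 0.4 y -6.5
tool x 1.3 y -6.4
tool x 2.1 y -6.2
tool x 2.9 y -5.9
tool x 3.6 y -5.4
tool x 4.3 y -4.9
tool x 4.9 y -4.3
tool x 5.4 y -3.6
tool x 5.9 y -2.9
tool x 6.2 y -2.1
tool x 6.4 y -1.3
tool x 6.5 y -0.4
```

>>> servo_tool --increments '[{"grip": 1,"x": 0.4,"y": -6.5,"z": 0,"roll": 0},{"grip": 1,"x": 1.3,"y": -6.4,"z": 0,"roll": 0},{"grip": 1,"x": 2.1,"y": -6.2,"z": 0,"roll": 0},{"grip": 1,"x": 2.9,"y": -5.9,"z": 0,"roll": 0},{"grip": 1,"x": 0,"y": 0,"z": 0,"roll": 0}]'

```text
clock: 23.7
tcp_pos: [0.6433, 0.2233, 0.0953]
orientation: [0.001, 0.098, 0.995, 0.0]
wrist_force: [3.5, 0.1, 1.9]
finger_gap: 0.0149
grip_force: 21.3
```

```bash
python3 st.py; python3 seat.py
```

```text
t 23.7 tcp [643.3 223.3  95.3] phi 168.7 q [ 0.22  0.58  0.12  1.11 -0.    0.41] gap 14.9 F [3.5 0.1 1.9] gf 21.33280724287033
seat tcp [125.7  17.6  50.3]
```

>>> servo_tool --increments '[{"grip": 1,"x": 3.6,"y": -5.2,"z": 0,"roll": 0},{"grip": 1,"x": 4.3,"y": -4.7,"z": 0,"roll": 0},{"grip": 1,"x": 4.9,"y": -4.1,"z": 0,"roll": 0},{"grip": 1,"x": 5.4,"y": -3.6,"z": 0,"roll": 0},{"grip": 1,"x": 0,"y": 0,"z": 0,"roll": 0}]'

```text
clock: 24.12
tcp_pos: [0.6213, 0.2108, 0.0953]
orientation: [0.001, 0.098, 0.995, 0.001]
wrist_force: [2.3, 2.1, 2.0]
finger_gap: 0.0148
grip_force: 21.2
```

>>> servo_tool --increments '[{"grip": 1,"x": 5.9,"y": -2.9,"z": 0,"roll": 0},{"grip": 1,"x": 6.2,"y": -2.1,"z": 0,"roll": 0},{"grip": 1,"x": 6.4,"y": -1.3,"z": 0,"roll": 0},{"grip": 1,"x": 0,"y": 0,"z": 0,"roll": 0}]'

```text
clock: 24.45
tcp_pos: [0.6075, 0.2106, 0.0956]
orientation: [0.006, 0.097, 0.995, 0.003]
wrist_force: [16.2, 8.7, -7.3]
finger_gap: 0.0142
grip_force: 20.5
```

```bash
python3 st.py; python3 seat.py
```

```text
t 24.45 tcp [607.5 210.6  95.6] phi 168.8 q [ 0.21  0.5  -0.01  1.05  0.    0.4 ] gap 14.2 F [16.2  8.7 -7.3] gf 20.516446977853775
seat tcp [93.  -1.6 50.6]
```

The catch meets 17 N tangential resistance at q≈0.28. I stop, back off, release and measure why.

>>> servo_tool --increments '[{"grip": 1,"x": -4,"y": 1,"z": 0,"roll": 0},{"grip": 0.5,"x": 0,"y": 0,"z": 0,"roll": 0},{"grip": 0.5,"x": 0,"y": 0,"z": 0,"roll": 0},{"grip": 0.5,"x": 0,"y": 0,"z": -20,"roll": 0},{"grip": 0.5,"x": 0,"y": 0,"z": -30,"roll": 0}]'

```text
clock: 24.87
tcp_pos: [0.6021, 0.2069, 0.1405]
orientation: [-0.005, 0.098, 0.995, -0.002]
wrist_force: [-0.0, 0.9, -0.0]
finger_gap: 0.0426
grip_force: 0.0
```

>>> servo_tool --increments '[{"grip": 0.5,"x": 0,"y": -20,"z": -40,"roll": 0},{"grip": 0.5,"x": 0,"y": -40,"z": 0,"roll": 0},{"grip": 0.5,"x": 0,"y": -40,"z": 0,"roll": 0},{"grip": 0.5,"x": 0,"y": -40,"z": 0,"roll": 0},{"grip": 0.5,"x": 0,"y": -40,"z": 0,"roll": 0}]'

```text
clock: 25.28
tcp_pos: [0.5694, 0.0313, 0.1814]
orientation: [-0.001, 0.097, 0.995, -0.001]
wrist_force: [1.7, -0.4, 0.2]
finger_gap: 0.0429
grip_force: 0.0
```

```bash
python3 st.py
python3 - <<'E'
from h import *
c,s=np.cos(np.radians(-11)),np.sin(np.radians(-11))
W=lambda x,y,z:[.5165+c*x-s*y,.2295+s*x+c*y,.045+z]
for n in("top","scene"):
    im=env.read_camera(n)[:,:,::-1].copy(); cv2.imwrite(f"pics/{n}10_raw.png",im)
    h=cv2.cvtColor(im,cv2.COLOR_BGR2HSV)
    y=cv2.inRange(h,(18,120,90),(34,255,255)); cu,cv_=proj(n,W(.08,.02,.039)); m=np.zeros_like(y); m[int(cv_)-16:int(cv_)+16,int(cu)-18:int(cu)+18]=255; y&=m
    p=np.argwhere(y)[:,::-1]; print(n,"catch yellow",len(p),p.min(0),p.max(0),p.mean(0)); 
    for q in(0,.1,.2,.3,.4): print(q,np.round(proj(n,W(.08+.05*np.sin(q),.046-.05*np.cos(q),.069)),1),"bar mid",np.round(proj(n,W(.08+.02*np.sin(q),.046-.02*np.cos(q),.039)),1))
    v0=int(cv_)-12;u0=int(cu)-14
    g=cv2.cvtColor(im,cv2.COLOR_BGR2GRAY)[v0:v0+24,u0:u0+28]; print("origin",u0,v0); print("\n".join(" ".join("%3d"%a for a in r) for r in g))
E
```

```text
t 25.28 tcp [569.4  31.3 181.4] phi 168.8 q [-0.09  0.32 -0.06  1.19 -0.    0.11] gap 42.9 F [ 1.7 -0.4  0.2] gf 0.0
top catch yellow 45 [177 154] [191 160] [184.97777778 157.68888889]
0 [192.8 158.1] bar mid [185.1 157.7]
0.1 [193.  156.6] bar mid [185.2 157.1]
0.2 [193.1 155.1] bar mid [185.2 156.5]
0.3 [193.  153.6] bar mid [185.2 155.9]
0.4 [192.7 152.1] bar mid [185.1 155.4]
origin 172 146
138 138 137 138 137 137 137 138 138 138 139 138 137 136 137 136 136 135 136 136 136 136 135 135 135 135 134 136
139 139 139 138 138 139 138 140 141 142 142 141 140 141 139 139 138 138 136 137 137 137 137 136 137 136 137 136
136 137 139 137 137 137 140 129  97 101 115 124 147 146 144 142 142 141 139 139 137 138 135 136 137 136 136 135
141 142 140 140 141 141 143 126  80  82  82  78  81  80  80 103 117 127 150 150 148 146 145 142 142 142 141 140
144 145 145 144 144 145 148 132  84  85  87  87  87  87  88  85  82  78  75  64  76 104 130 153 152 150 150 148
138 138 138 138 138 138 142 127  79  85  87  84  76  67  66  73  77  80  90  89  88  87  82  78  76  82 100 111
131 130 131 131 132 134 128 10
[... 4254 characters left out ...]
  71  76  78  80  90 143 154
 48  48  52  47  50  49  49  49  52  49  50  51  50  51  50  50  50  61  95 115  82  70  76  77  77  94 140 151
 48  48  45  43  49  48  50  48  46  49  52  46  46  50  49  50  49  64  72  89  74  72  79  76  77 115 144 152
 49  49  48  53  50  48  49  48  48  50  47  47  46  49  50  50  49  71  74 109  88  73  79  77  77 126 154 159
 56  53  55  51  55  49  53  51  46  50  50  52  47  50  47  48  53  64  72 132 105  80  79  80  78 119 148 153
 62  62  62  63  62  63  59  62  58  60  59  59  63  60  54  56  57  56  72 115  96  78  78  75  73 108 138 144
 60  62  61  63  63  65  65  67  66  64  69  68  69  72  66  62  65  64  67  71  69  73  75  75  69  98 132 140
```

The image now puts the knob at about (192,157) and the bar mid at (185,157.7), which fits q≈0. I fit the angle properly.

Run:
```python
from h import *
c,s=np.cos(np.radians(-11)),np.sin(np.radians(-11))
W=lambda x,y,z:[.5165+c*x-s*y,.2295+s*x+c*y,.045+z]
from scipy.optimize import minimize_scalar
for n in("top","scene"):
    im=cv2.imread(f"pics/{n}10_raw.png"); h=cv2.cvtColor(im,cv2.COLOR_BGR2HSV)
    y=cv2.inRange(h,(18,120,90),(34,255,255)); cu,cv_=proj(n,W(.08,.02,.039)); m=np.zeros_like(y); m[int(cv_)-16:int(cv_)+16,int(cu)-18:int(cu)+18]=255
    p=np.argwhere(y&m)[:,::-1].astype(np.float32); l=cv2.fitLine(p,cv2.DIST_L2,0,.01,.01).ravel(); a=np.degrees(np.arctan2(l[1],l[0]))
    print(n,"line deg",a)
    for q in(-.1,0,.1,.2,.3): 
        A=proj(n,W(.08,.046,.039));B=proj(n,W(.08+.05*np.sin(q),.046-.05*np.cos(q),.039)); d=B-A; print(q,np.degrees(np.arctan(d[1]/d[0])))
    g=cv2.cvtColor(im,cv2.COLOR_BGR2GRAY).astype(float)
```

```text
top line deg 10.675594
-0.1 16.06027152274403
0 10.33531076460975
0.1 4.626134508950827
0.2 -1.0681278133851118
0.3 -6.748924034319691
scene line deg 4.357812
-0.1 7.5835365165718835
0 4.174485261211119
0.1 0.69966685675129
0.2 -2.88848898258562
0.3 -6.64182496689602
```

Both cameras give q≈0, so the resistance was the closed stop and the catch is fully shut over the flat filter. The gripper is empty and clear, so I hand in.

```bash
python3 -c "
from workcell import env
print(env.hand_in())"
```

```text
the job is handed in; nothing more can be done
None
```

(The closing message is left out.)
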